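# Load the orbital shaker with one straight pile of dishes

## Robot

A 7-joint arm with a two-finger parallel gripper is mounted at the origin on the work surface. World frame = base frame: x ahead of the robot, y to its left, z up, the work surface at z = 0. Lengths are in m, angles in degrees, forces in N, time in s.
With the tool pointing down it reaches from about 0.4 to 0.85 m from the base axis. Payload 4.5 kg.
Tool frame: the origin (TCP) lies at the very end of the fingers, on their centre line; the grasp point (between the pads) lies 19 mm behind it (grip_point_offset is the distance from the TCP to the grasp point, in m); z points along the fingers, y is the line along which they close (so a half turn about z gives the same grasp; the last joint's range is limited). The gripper opens to 88 mm and grips with 3 to 60 N. Pads are 18 mm wide; open, the fingers measure 123 mm over their backs; the gripper's body (75 mm by 187 mm) begins 45 mm behind the grasp point.
Start: joints at [65.077, 39.483, -11.15, 89.685, 9.013, 51.709, -12.324], TCP at [0.282, -0.558, 0.239] pointing down, gripper open.
Joint ranges: [-172.22, 172.22], [-26.19, 119.32], [-84.43, 86.54], [7.71, 146.69], [-57.33, 237.33], [2.42, 119.75], [-152.13, 152.13]. Speed limits (degrees/s): [147.25, 147.25, 180, 180, 180, 180, 180].

## Interface

Orientations are given as [roll, pitch, yaw] about the fixed x, y, z axes, in that order (R = Rz(yaw) Ry(pitch) Rx(roll)).
In Python, from bench import * gives the robot as it stands.
- The arm moves only by the tool send_rows, never from a script. Its arguments are lists of equal length, an entry for each row: "translation": the shift along the tool's x, y, z scaled (see below), a list of three; "delta_rot": the turn, a rotation vector about the tool's x, y, z scaled (see below), a list of three; "hand": the closure, from 0 (fully open) to 1 (shut). A call has 1 to 10 rows; each row is the pose to reach, as a shift and turn from the pose commanded when the call began, along the tool's axes at that moment; what a row does not reach only later rows make up. The controller multiplies each number of a shift by 0.5 m and each number of a turn by pi/2 rad. A row lasts 1/8 s, in which the tool goes at most 62.5 mm and 10.7 degrees, less where a joint would pass 70% of its speed; a pose out of reach is approached as far as the arm can. A call with a number of a shift or a turn outside -1 to 1 is refused whole. A call with a gripper value outside its range is refused whole. The fingers move at their own pace and stop on an object; the grip force is fixed at half the most. Time passes only in rows, so rows that repeat a pose let the fingers close. It gives the time, the measured TCP pose, the force, the opening and the grip force at its end, in the units of the state.
- get_obs(): the state, without advancing time (a new reading comes with each control period).
- snapshot(name): name is "scene" or "top"; returns a dict with "color" (384x512x3 uint8, red, green, blue), "intrinsics" (3x3 intrinsics, pixels), "k1" (the pictures are not rectified: a ray, as slopes to the right and down, at radius r is drawn at 1 + k1 r^2 times it, then the intrinsics apply), "pose" (4x4, takes a point from camera to world coordinates). Camera axes: x right, y down, z forward; pixel columns grow to the right and rows downward; lengths in m; the calibration is good to about 2 mm. A picture is of the moment at which its call begins. There is no depth.
- job_done(): hands the job in; it is judged then, once.
The state is a dict: "clock": time; "joints": joint angles; "dq": joint speeds; "joint_efforts": joint torques, N m; "tool_pos": TCP position; "tcp_rot": TCP orientation; "wrist_force": force on the tool from outside, world axes, zero at the start; "ft_torque": the same for the moment, N m; "finger_gap": opening from 0.0 (shut) to 1.0 (fully open); "grip_force": force on a finger pad.
Only numpy, scipy, OpenCV 4.12 (cv2) and the standard library are available. Lean on these libraries where they do the work, as an engineer would, in place of code of your own. Each camera call takes 0.05 s, during which the arm holds its last target. There are 200 camera calls.

## Task

Load the shaker: lift the steel weight off the pile of small dishes and stand it on the square cork-faced plate, then stack every dish on the bench (the three in the pile and all the single ones) into one straight pile on the centre mark of the shaker platform. Set the weight squarely on top of the pile, and then start the shaker by turning its dial clockwise to beyond 70 degrees from off. Leave the other things on the bench where they are.

Things in the scene. Friction and masses are not known exactly. Their poses are not given: they have to be found in the camera images.
- pile1: closed clear plastic petri dish with cream contents, a flat disc 60 mm across and 15 mm thick, 30 g; one of three dishes in a slightly crooked pile on the bench (the lowest). Origin at the centre of the disc, z along its axis; either face may be up
- pile2: closed clear plastic petri dish with cream contents, a flat disc 60 mm across and 15 mm thick, 30 g; one of three dishes in a slightly crooked pile on the bench (the middle one). Origin at the centre of the disc, z along its axis; either face may be up
- pile3: closed clear plastic petri dish with cream contents, a flat disc 60 mm across and 15 mm thick, 30 g; one of three dishes in a slightly crooked pile on the bench (the top one). Origin at the centre of the disc, z along its axis; either face may be up
- single1: identical closed petri dish, 60 mm across and 15 mm thick, 30 g, lying flat by itself on the bench, or absent (None). Origin at the centre of the disc, z along its axis; either face may be up
- single2: identical closed petri dish, 60 mm across and 15 mm thick, 30 g, lying flat by itself on the bench, or absent (None). Origin at the centre of the disc, z along its axis; either face may be up
- single3: identical closed petri dish, 60 mm across and 15 mm thick, 30 g, lying flat by itself on the bench, or absent (None). Origin at the centre of the disc, z along its axis; either face may be up
- weight: steel weight, 250 g: a disc 58 mm across and 8 mm thick with an upright round knob 22 mm across in its centre, straight from 8 to 32 mm above the underside and domed up to 43 mm. Starts on top of the pile of dishes. Origin at the centre of its underside, z up
- pad: loose square stand plate of cork-faced steel, 90 x 90 x 6 mm, 400 g, lying on the bench, a place to stand the weight. Origin at the centre of its underside, so its top is 6 mm above it
- shaker: orbital shaker, fixed: cream housing 220 mm (x) by 320 mm (y), top 70 mm above the bench; on its +y part a grey square platform 190 x 190 mm, on its -y part the dial. Origin at the centre of its underside
- platform (a point): centre of the shaker platform's top face, 85 mm above the bench, marked with a dark disc 68 mm across; z up. It does not move when the dial is turned
- dial (a joint): angle of the shaker's dial in rad, 0 = off, grows as it is turned clockwise seen from above (range 0 to 6.28); starts between 0 and 0.2 and stays where it is left
- dial_grip (a point): the point to grip the dial at, on its vertical axis 107 mm above the bench, 155 mm from the platform's centre (along the shaker's -y). The grip is a black bar 42 mm long, 14 mm thick, from 84 to 114 mm above the bench, on a round foot 44 mm across; the point's x axis lies along the bar and turns with it
- beaker: bystander: glass beaker 52 mm across and 70 mm tall, standing among the dishes. Origin at the centre of its underside
- tube_rack: bystander: green tube rack 100 x 210 x 28 mm at the far edge. Origin at the centre of its underside
- tip_box: bystander: purple pipette-tip box 85 x 125 x 75 mm at the far edge. Origin at the centre of its underside
- pipette: bystander: white pipette lying on the bench at the left, 280 mm long along x. Origin under its middle
- marker: bystander: white marker pen with a black cap lying at the left, 120 mm long along x, 13 mm thick. Origin under its middle
- wash_bottle: bystander: white bottle 60 mm across and 160 mm tall at the right. Origin at the centre of its underside

How it is judged:
By the outcome, as a careful person would: the job done as asked, in the order asked, and still so for the second after the job is handed in, with the robot touching nothing.
Of single1, single2, single3 only 1 to 3 are there at a start; the rules pass over those that are not, and their reading is None.
At some moment in a run one of pad may be knocked a few centimetres aside while the robot is not near it.
Once in a run the grip may slacken for a moment while it holds something.
It also fails if it takes over 210 s, if anything falls off the work surface, if the arm or the gripper's body presses on something with over 40 N, if the wrist force passes 120 N, or if a joint passes its speed limit or range.

## Working session

There is one attempt and no reset: what is moved stays moved. The work goes in short steps, Python scripts to look and compute and a tool call to move; the robot and the scene stay as the last step left them, time stands still between calls to the robot, and variables do not carry over. Pictures are saved under pics/ and viewed, at most 15 in all, crops included, and the job is handed in when it is done.

Besides the shell and the picture viewer there is one more tool, called after ">>>" as name(argument=value, ...), one argument or row to a line, values as JSON. send_rows: Moves the arm, as the interface text tells. Shifts and turns lie within -1 to 1; 1 stands for 0.5 m of shift or pi/2 rad of turn. Its arguments: {"type":"object","properties":{"translation":{"type":"array"},"delta_rot":{"type":"array"},"hand":{"type":"array"}},"required":["translation","delta_rot","hand"]}

```bash
mkdir -p pics; ls; python3 - <<'E'
from bench import *
import cv2,numpy as np
o=get_obs();print(o)
for n in("scene","top"):
    s=snapshot(n);print(n,s["intrinsics"],s["k1"],s["pose"])
    cv2.imwrite(f"pics/{n}0.png",cv2.resize(s["color"][:,:,::-1],(800,600),interpolation=cv2.INTER_CUBIC))
    np.savez(f"pics/{n}0.npz",**{k:np.array(v) for k,v in s.items()})
E
```

```text
pics
{'clock': 0.0, 'joints': array([ 65.07762056,  39.53038556, -11.14525653,  89.74478882,
         9.01368443,  51.70915254, -12.32416122]), 'dq': array([ 0.02306049,  0.01229421,  0.05688115,  0.01750676, -0.10311098,
        0.01821795,  0.0177353 ]), 'joint_efforts': array([-4.53425546e-04, -5.27560222e+01, -1.26690689e+00, -1.53427774e+01,
       -5.26308117e-02,  6.55766795e-03,  1.84336059e-04]), 'tool_pos': array([ 0.28204469, -0.5570399 ,  0.23794108]), 'tcp_rot': array([-1.79898013e+02,  8.24458828e-03,  2.68649524e+01]), 'wrist_force': array([ 1.2015091 , -0.56453361, -0.38454685]), 'ft_torque': array([-0.00976327, -0.05784554,  0.01126586]), 'grip_force': 0.0, 'finger_gap': 1.0008755956126356}
scene [[433.01791513   0.         252.76387216]
 [  0.         433.01791513 197.45840224]
 [  0.           0.           1.        ]] -0.021554897858202967 [[-0.86874692  0.43047844 -0.24488179  0.90743831]
 [ 0.49523125  0.76005069 -0.42079562  0.59879859]
 [ 0.00497913 -0.48683802 -0.87347808  1.27580732]
 [ 0.          0.          0.          1.        ]]
top [[390.34097761   0.         255.08698664]
 [  0.         390.34097761 192.90231175]
 [  0.           0.           1.        ]] -0.1361111619339508 [[-0.11412415 -0.97248406  0.20310203  0.30382763]
 [-0.99346293  0.11226133 -0.02070764  0.02304612]
 [-0.00266265 -0.20413757 -0.97893859  1.37083444]
 [ 0.          0.          0.          1.        ]]
```

View pics/scene0.png

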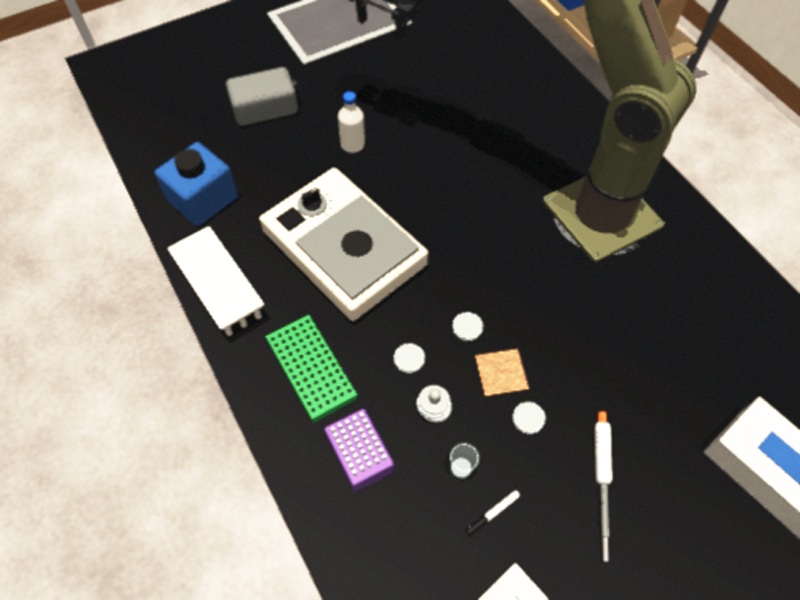

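View pics/top0.png

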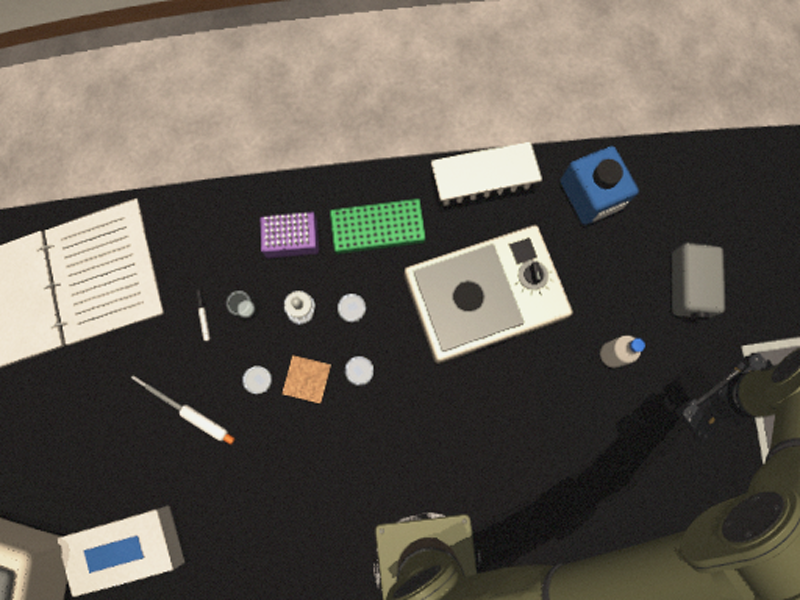

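```bash
cat > h.py <<'E'
import numpy as np, cv2
from scipy.optimize import least_squares
def load(n): return dict(np.load(f"pics/{n}.npz"))
def shot(view,name):
    from bench import snapshot
    s=snapshot(view); d={k:np.array(v) for k,v in s.items()}
    np.savez(f"pics/{name}.npz",**d); return d
def crop(d,name,x0,y0,x1,y1,f):
    c=d["color"][y0:y1,x0:x1,::-1]
    cv2.imwrite(f"pics/{name}.png",cv2.resize(c,None,fx=f,fy=f,interpolation=cv2.INTER_CUBIC))
def proj(d,P):
    P=np.atleast_2d(P); T=np.linalg.inv(d["pose"]); c=P@T[:3,:3].T+T[:3,3]
    s=c[:,:2]/c[:,2:]; s=s*(1+d["k1"]*(s**2).sum(1,keepdims=True)); K=d["intrinsics"]
    return s*[K[0,0],K[1,1]]+K[:2,2]
def ray(d,uv):
    s=cv2.undistortPoints(np.array([[uv]],float),d["intrinsics"],np.array([d["k1"],0,0,0,0],float))[0,0]
    R=d["pose"]; return R[:3,3],R[:3,:3]@[s[0],s[1],1]
def at_z(d,uv,z):
    o,v=ray(d,uv); return o+v*(z-o[2])/v[2]
def tri(pairs):
    A=np.zeros((3,3));b=np.zeros(3);L=[ray(*p) for p in pairs]
    for o,v in L:
        v=v/np.linalg.norm(v);M=np.eye(3)-np.outer(v,v);A+=M;b+=M@o
    X=np.linalg.solve(A,b); r=[np.linalg.norm(np.cross(X-o,v/np.linalg.norm(v))) for o,v in L]
    return X,max(r)
def cyl_sil(d,c,r,h):   # silhouette centroid/area of cylinder with top at c, height h
    a=np.linspace(0,2*np.pi,60); k=np.c_[r*np.cos(a),r*np.sin(a),0*a]
    H=cv2.convexHull(np.r_[proj(d,k+c),proj(d,k+c-[0,0,h])].astype(np.float32)); m=cv2.moments(H)
    return np.array([m["m10"]/m["m00"],m["m01"]/m["m00"]]),m["m00"]
E
python3 - <<'E'
from h import *
t=load("top0");s=load("scene0")
crop(t,"topc",140,135,370,265,3.45); crop(s,"scenec",165,110,365,260,4)
f=1.5625
def blobs(d,x0,y0,x1,y1):
    g=d["color"].min(2); m=(g>90).astype(np.uint8); n,l,st,c=cv2.connectedComponentsWithStats(m)
    for i in range(1,n):
        if x0<c[i][0]<x1 and y0<c[i][1]<y1 and st[i][4]>30: print(c[i].round(1),st[i])
blobs(t,140,170,240,260);print();blobs(s,240,190,350,310)
E
```

```text
[154.9 195.2] [145 186  18  17 140]
[191.2 196.1] [182 186  20  22 323]
[224.6 196.5] [216 188  18  18 261]
[195.7 242.5] [181 228  31  30 612]
[229.6 236.8] [221 228  18  19 273]
[164.1 242.6] [155 234  19  18 266]

[299.  208.2] [289 199  21  19 292]
[261.5 228.6] [252 219  20  20 312]
[320.5 237.9] [304 224  34  29 719]
[277.6 257.8] [266 246  23  24 432]
[338.2 266.9] [328 257  22  21 355]
[296.4 293.9] [288 283  19  23 334]
```

View pics/topc.png

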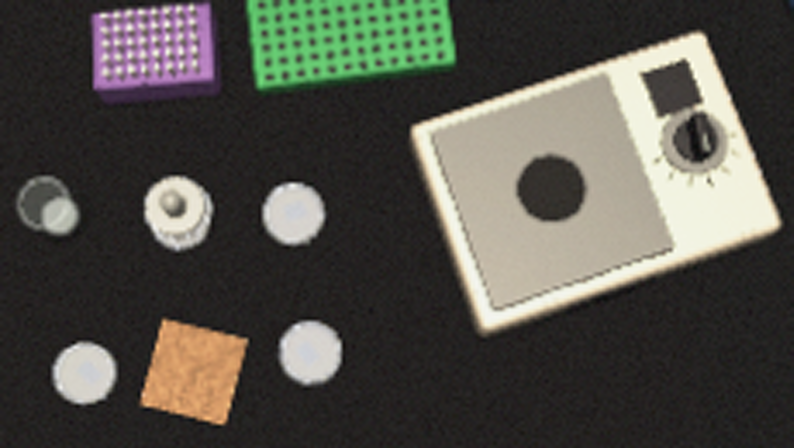

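View pics/scenec.png

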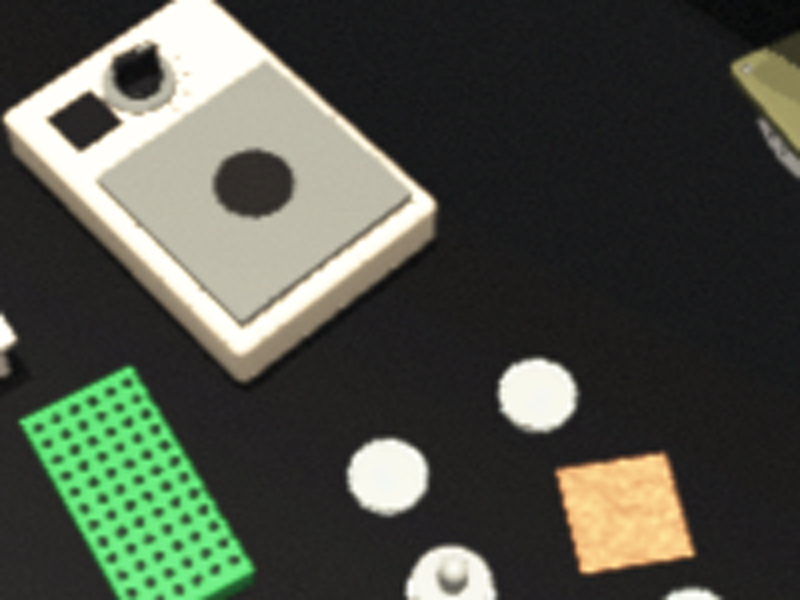

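```bash
cat >> h.py <<'E'
def fitcyl(d1,u1,d2,u2,r,h,zfix=None):
    X0=at_z(d1,u1,0.01)
    f=lambda p:np.r_[cyl_sil(d1,[p[0],p[1],p[2] if zfix is None else zfix],r,h)[0]-u1,cyl_sil(d2,[p[0],p[1],p[2] if zfix is None else zfix],r,h)[0]-u2]
    q=least_squares(f,X0,x_scale=.01); return q.x,np.abs(q.fun).max()
E
python3 - <<'E'
from h import *
t=load("top0");s=load("scene0")
for n,a,b in (("A",(229.6,236.8),(299,208.2)),("B",(224.6,196.5),(261.5,228.6)),("C",(164.1,242.6),(338.2,266.9))):
    x,e=fitcyl(t,a,s,b,.03,.015);y,e2=fitcyl(t,a,s,b,.03,.015,.015);print(n,x.round(4),round(e,2),y.round(4)[:2],round(e2,2))
print("pad",tri([(t,(195.7,242.5)),(s,(320.5,237.9))]))
# dark mark
def dark(d,c,thr):
    g=d["color"].max(2);x,y=map(int,c);sub=(g[y-18:y+18,x-18:x+18]<thr).astype(np.uint8)
    n,l,st,ce=cv2.connectedComponentsWithStats(sub);i=l[18,18];return ce[i]+[x-18,y-18],st[i]
a,sa=dark(t,(299,189),90);b,sb=dark(s,(228,155),90);print("mark",a,sa,b,sb,tri([(t,a),(s,b)]))
print("knob",tri([(t,(189.8,193.4)),(s,(277.9,252.6))]))
print("dial",tri([(t,(697.5/3.45-.5+140,138.5/3.45-.5+135)),(s,(139/4-.5+165,72/4-.5+110))]))
def dz(uv,f,o):return ((np.array(uv)+.5)/f-.5+np.array(o))
# pad corners from top
for c in ((163,320),(248,340),(227,425),(141,404)):print("padc",at_z(t,dz(c,3.45,(140,135)),.006).round(4))
for c in ((413,128),(702,33),(780,226),(484,333)):print("shc",at_z(t,dz(c,3.45,(140,135)),.07).round(4))
print("beaker",at_z(t,dz((62,216),3.45,(140,135)),.0),at_z(t,dz((45,204),3.45,(140,135)),.07))
crop(t,"c1",182,182,202,212,18);crop(s,"c2",262,242,292,272,18)
a=cv2.imread("pics/c1.png");b=cv2.imread("pics/c2.png");o=np.zeros((540,900,3),np.uint8);o[:,:360]=a;o[:,360:]=b;cv2.imwrite("pics/wt.png",cv2.resize(o,(800,480)))
E
```

```text
A [0.4406 0.1003 0.0198] 0.02 [0.44   0.0997] 0.44
B [0.5853 0.1032 0.0194] 0.03 [0.5851 0.1025] 0.38
C [0.4456 0.3312 0.0191] 0.1 [0.4453 0.3313] 0.38
pad (array([0.43504645, 0.22132462, 0.00255905]), np.float64(4.295256095953711e-05))
mark [299.37184116 189.29963899] [  9   9  19  19 277] [228.05645161 155.47580645] [  9  11  19  16 248] (array([ 0.565874  , -0.1541886 ,  0.08509616]), np.float64(0.0001274667065865839))
knob (array([0.59745728, 0.21774092, 0.06944349]), np.float64(0.0003499357253910175))
dial (array([ 0.59876796, -0.30431599,  0.08896077]), np.float64(0.00044384002142215304))
padc [0.4911 0.2473 0.006 ]
padc [0.4611 0.1625 0.006 ]
padc [0.3779 0.1918 0.006 ]
padc [0.4083 0.2769 0.006 ]
shc [ 0.646  -0.0276  0.07  ]
shc [ 0.7124 -0.3329  0.07  ]
shc [ 0.505  -0.3782  0.07  ]
shc [ 0.4344 -0.072   0.07  ]
beaker [0.61266564 0.34569933 0.        ] [0.61103862 0.34559793 0.07      ]
```

View pics/wt.png

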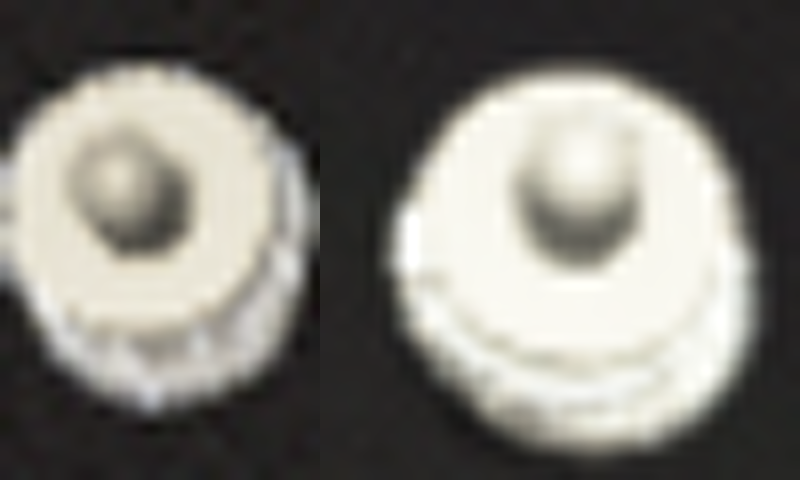

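```bash
python3 - <<'E'
from h import *
t=load("top0");s=load("scene0")
print("disc",tri([(t,(190.4,193.7)),(s,(277.25,255))]))
print(at_z(t,(190.4,193.7),.053),at_z(s,(277.25,255),.053))
# knob silhouette centre: cylinder top at .088, h .035
for d,u in((t,(130/16-.5+182,190/16-.5+182)),(s,(258/16-.5+262,190/16-.5+242))):
    print(least_squares(lambda p:cyl_sil(d,[p[0],p[1],.086],.011,.033)[0]-u,[.59,.21],x_scale=.01).x)
print(np.degrees(np.arctan2(*( np.array([.4611-.4911,.1625-.2473])[::-1]))))
m=np.array([.5659,-.1542]);sc=np.mean([[.646,-.0276],[.7124,-.3329],[.505,-.3782],[.4344,-.072]],0)
e=np.array([.7124,-.3329])-[.646,-.0276];e2=np.array([.505,-.3782])-[.4344,-.072];a=e+e2;a/=np.linalg.norm(a);print(sc,a,m+.155*a)
E
```

```text
disc (array([0.5994217 , 0.21827789, 0.05401639]), np.float64(0.0006664275775537113))
[0.60011893 0.21795326 0.053     ] [0.59871202 0.21845174 0.053     ]
[0.59767006 0.21794965]
[0.59935579 0.21986576]
-109.48243426260224
[ 0.57445  -0.202675] [ 0.21861977 -0.97581012] [ 0.59978606 -0.30545057]
```

```bash
cat > p.py <<'E'
import numpy as np, json, os
from scipy.spatial.transform import Rotation as R
F="cmd.json"
def Rm(yaw): return R.from_euler("xyz",[180,0,yaw],degrees=True)
def plan(*wps):
    """wps: (x,y,z,yaw) targets; prints translation/turn entries from the last commanded pose, stores the last"""
    c=json.load(open(F)); R0=Rm(c[3])
    for w in wps:
        t=R0.inv().apply(np.array(w[:3])-c[:3])/.5; r=(R0.inv()*Rm(w[3])).as_rotvec()/(np.pi/2)
        n=int(np.ceil(max(np.linalg.norm(t)*.5/.0625,abs(np.degrees(r[2]*np.pi/2))/10.7)))
        print([round(float(v),4) for v in t],[round(float(v),4)+0. for v in r],"rows from start",n)
    json.dump([float(v) for v in w],open(F,"w"))
def st():
    from bench import get_obs
    o=get_obs();c=json.load(open(F)) 
    print("t",round(o["clock"],2),"pos",o["tool_pos"].round(4),"rot",o["tcp_rot"].round(2),"cmd",c,"\nF",o["wrist_force"].round(1),"gap",round(o["finger_gap"]*88,1),"grip",round(float(o["grip_force"]),1),"q",o["joints"].round(0))
E
echo '[0.282,-0.558,0.239,26.9]'>cmd.json
python3 - <<'E'
from h import *
from p import *
t=load("top0");dz=lambda uv:((np.array(uv)+.5)/3.45-.5+[140,135])
for c in((97,88),(217,80)):print("tipbox top near edge",at_z(t,dz(c),.075))
for c in((99,100),(219,92)):print("  bottom",at_z(t,dz(c),.0))
plan((.46,-.22,.24,0))
E
```

```text
tipbox top near edge [0.72326088 0.28438014 0.075     ]
tipbox top near edge [0.71707619 0.16256816 0.075     ]
  bottom [0.73396835 0.29820531 0.        ]
  bottom [0.72748975 0.16963574 0.        ]
[0.6233, -0.4418, -0.002] [0.0, 0.0, 0.2989] rows from start 7
```

>>> send_rows(
  translation=[
    [0.6233,-0.4418,-0.002],
    [0.6233,-0.4418,-0.002],
    [0.6233,-0.4418,-0.002],
    [0.6233,-0.4418,-0.002],
    [0.6233,-0.4418,-0.002],
    [0.6233,-0.4418,-0.002],
    [0.6233,-0.4418,-0.002],
  ],
  delta_rot=[
    [0,0,0.2989],
    [0,0,0.2989],
    [0,0,0.2989],
    [0,0,0.2989],
    [0,0,0.2989],
    [0,0,0.2989],
    [0,0,0.2989],
  ],
  hand=[0,0,0,0,0,0,0],
)

```text
clock: 0.98
tool_pos: [0.4632, -0.2139, 0.2395]
tcp_rot: [-179.8, -0.1, 0.5]
wrist_force: [-0.7, -0.5, 0.4]
finger_gap: 1.0
grip_force: 0.0
```

```bash
python3 -c "
from p import *
st();plan((.599,.2185,.24,0),(.599,.2185,.08,0))"
```

```text
t 0.97 pos [ 0.4632 -0.2139  0.2395] rot [-1.7983e+02 -6.0000e-02  5.4000e-01] cmd [0.46, -0.22, 0.24, 0.0] 
F [-0.7 -0.5  0.4] gap 88.0 grip 0.0 q [ 21.  31.  -2. 110.   1.  40. -71.]
[0.278, -0.877, -0.0] [0.0, 0.0, 0.0] rows from start 8
[0.278, -0.877, 0.32] [0.0, 0.0, 0.0] rows from start 8
```

```bash
echo '[0.46,-0.22,0.24,0]'>cmd.json; python3 -c "
from p import *
plan((.599,.2185,.24,45),(.599,.2185,.1,45))"
```

```text
[0.278, -0.877, -0.0] [0.0, 0.0, -0.5] rows from start 8
[0.278, -0.877, 0.28] [0.0, 0.0, -0.5] rows from start 8
```

>>> send_rows(
  translation=[
    [0.278,-0.877,0],
    [0.278,-0.877,0],
    [0.278,-0.877,0],
    [0.278,-0.877,0],
    [0.278,-0.877,0],
    [0.278,-0.877,0],
    [0.278,-0.877,0.02],
    [0.278,-0.877,0.14],
    [0.278,-0.877,0.26],
    [0.278,-0.877,0.28],
  ],
  delta_rot=[
    [0,0,-0.5],
    [0,0,-0.5],
    [0,0,-0.5],
    [0,0,-0.5],
    [0,0,-0.5],
    [0,0,-0.5],
    [0,0,-0.5],
    [0,0,-0.5],
    [0,0,-0.5],
    [0,0,-0.5],
  ],
  hand=[0,0,0,0,0,0,0,0,0,0],
)

```text
clock: 2.22
tool_pos: [0.597, 0.216, 0.0953]
tcp_rot: [-179.9, 0.5, 44.9]
wrist_force: [0.0, -0.6, 1.0]
finger_gap: 0.998
grip_force: 0.0
```

```bash
python3 -c "
from p import *
from h import *
st();plan((.599,.2185,.058,45))
t=shot('top','top1');s=shot('scene','scene1')
crop(t,'a',175,165,225,225,10);crop(s,'b',250,215,300,275,8);a=cv2.imread('pics/a.png')[:,:400];b=cv2.imread('pics/b.png');o=np.zeros((600,800,3),np.uint8);o[:,:400]=a;o[:480,400:]=b;cv2.imwrite('pics/v1.png',o)"
```

```text
t 2.23 pos [0.597  0.216  0.0953] rot [-179.86    0.54   44.92] cmd [0.599, 0.2185, 0.1, 45.0] 
F [ 0.  -0.6  1. ] gap 87.9 grip 0.0 q [-19.  51.  -9.  94.  12.  37. -80.]
[-0.0, -0.0, 0.084] [0.0, 0.0, 0.0] rows from start 1
```

View pics/v1.png

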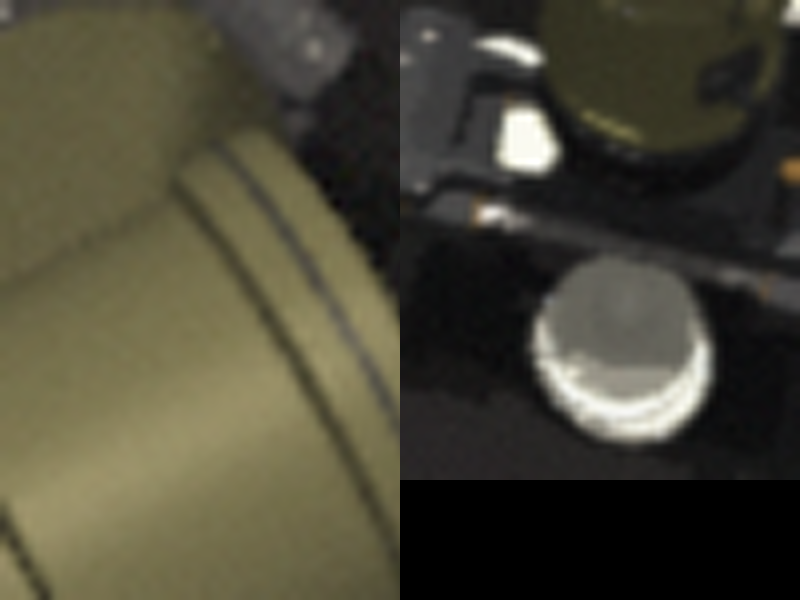

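>>> send_rows(
  translation=[
    [0,0,0.04],
    [0,0,0.08],
    [0,0,0.08],
    [0,0,0.08],
  ],
  delta_rot=[
    [0,0,0],
    [0,0,0],
    [0,0,0],
    [0,0,0],
  ],
  hand=[0,0,0,0],
)

```text
clock: 2.82
tool_pos: [0.6002, 0.2188, 0.06]
tcp_rot: [180.0, -0.0, 45.0]
wrist_force: [-0.3, 0.1, -0.5]
finger_gap: 1.001
grip_force: 0.0
```

```bash
echo '[0.599,0.2185,0.06,45]'>cmd.json;python3 -c "
from p import *
st()"
```

```text
t 2.83 pos [0.6002 0.2188 0.06  ] rot [ 1.7999e+02 -3.0000e-02  4.4960e+01] cmd [0.599, 0.2185, 0.06, 45] 
F [-0.3  0.1 -0.5] gap 88.1 grip 0.0 q [-20.  54.  -9.  94.  13.  33. -80.]
```

>>> send_rows(
  translation=[
    [0,0,0],
    [0,0,0],
    [0,0,0],
    [0,0,0],
    [0,0,0],
    [0,0,0],
  ],
  delta_rot=[
    [0,0,0],
    [0,0,0],
    [0,0,0],
    [0,0,0],
    [0,0,0],
    [0,0,0],
  ],
  hand=[1,1,1,1,1,1],
)

```text
clock: 3.58
tool_pos: [0.6, 0.2187, 0.0597]
tcp_rot: [180.0, 0.0, 45.0]
wrist_force: [-0.7, -0.1, -0.1]
finger_gap: 0.342
grip_force: 0.0
```

```bash
python3 -c "
from p import *
st();plan((.599,.2185,.14,45),(.435,.2215,.14,45),(.435,.2215,.06,45),(.435,.2215,.022,45))"
```

```text
t 3.58 pos [0.6    0.2187 0.0597] rot [179.99   0.    44.96] cmd [0.599, 0.2185, 0.06, 45] 
F [-0.7 -0.1 -0.1] gap 30.1 grip 0.0 q [-20.  54.  -9.  94.  13.  33. -80.]
[0.0, 0.0, -0.16] [0.0, 0.0, 0.0] rows from start 2
[-0.2277, -0.2362, -0.16] [0.0, 0.0, 0.0] rows from start 3
[-0.2277, -0.2362, -0.0] [0.0, 0.0, 0.0] rows from start 3
[-0.2277, -0.2362, 0.076] [0.0, 0.0, 0.0] rows from start 3
```

>>> send_rows(
  translation=[
    [0,0,0],
    [0,0,0],
    [0,0,0],
    [0,0,-0.04],
    [0,0,-0.1],
    [0,0,-0.16],
    [0,0,-0.16],
  ],
  delta_rot=[
    [0,0,0],
    [0,0,0],
    [0,0,0],
    [0,0,0],
    [0,0,0],
    [0,0,0],
    [0,0,0],
  ],
  hand=[1,1,1,1,1,1,1],
)

```text
clock: 4.45
tool_pos: [0.6019, 0.2194, 0.1429]
tcp_rot: [179.9, -0.3, 44.9]
wrist_force: [-0.3, -1.1, -1.6]
finger_gap: 0.243
grip_force: 30.0
```

```bash
echo '[0.599,0.2185,0.14,45]'>cmd.json;python3 -c "
from p import *
from h import *
st()
t=shot('top','top2');s=shot('scene','scene2')
g=lambda d,x0,y0,x1,y1:[c.round(1) for c,z in zip(*(lambda r:(r[3],r[2]))(cv2.connectedComponentsWithStats((d['color'].min(2)>90).astype(np.uint8)))) if z[4]>200 and x0<c[0]<x1 and y0<c[1]<y1]
print(g(t,140,170,240,260),g(s,240,190,350,310))
o=np.zeros((600,800,3),np.uint8);crop(s,'b',240,190,350,290,7.2);o[:,:]=cv2.resize(cv2.imread('pics/b.png'),(800,600))[:600,:800];cv2.imwrite('pics/v2.png',o)"
```

```text
t 4.45 pos [0.6019 0.2194 0.1429] rot [179.86  -0.33  44.94] cmd [0.599, 0.2185, 0.14, 45] 
F [-0.3 -1.1 -1.6] gap 21.4 grip 30.0 q [-19.  47. -10.  92.  11.  41. -79.]
[array([222.8, 198.6]), array([194.6, 219.8]), array([163.9, 242.7])] [array([324.5, 238.9]), array([277.4, 258.5]), array([338.2, 266.8]), array([296.3, 293.9])]
```

View pics/v2.png

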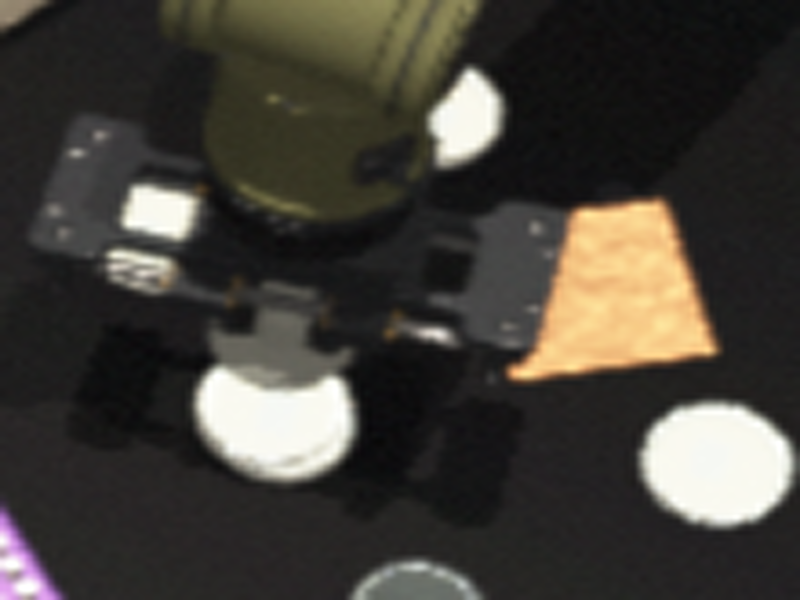

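```bash
python3 -c "
from p import *
plan((.517,.22,.14,45),(.435,.2215,.14,45),(.435,.2215,.05,45),(.435,.2215,.026,45),(.435,.2215,.021,45))"
```

```text
[-0.1138, -0.1181, -0.0] [0.0, 0.0, 0.0] rows from start 2
[-0.2277, -0.2362, -0.0] [0.0, 0.0, 0.0] rows from start 3
[-0.2277, -0.2362, 0.18] [0.0, 0.0, 0.0] rows from start 3
[-0.2277, -0.2362, 0.228] [0.0, 0.0, 0.0] rows from start 4
[-0.2277, -0.2362, 0.238] [0.0, 0.0, 0.0] rows from start 4
```

>>> send_rows(
  translation=[
    [-0.07,-0.075,0],
    [-0.15,-0.155,0],
    [-0.2277,-0.2362,0],
    [-0.2277,-0.2362,0],
    [-0.2277,-0.2362,0.09],
    [-0.2277,-0.2362,0.17],
    [-0.2277,-0.2362,0.2],
    [-0.2277,-0.2362,0.22],
    [-0.2277,-0.2362,0.226],
    [-0.2277,-0.2362,0.226],
  ],
  delta_rot=[
    [0,0,0],
    [0,0,0],
    [0,0,0],
    [0,0,0],
    [0,0,0],
    [0,0,0],
    [0,0,0],
    [0,0,0],
    [0,0,0],
    [0,0,0],
  ],
  hand=[1,1,1,1,1,1,1,1,1,1],
)

```text
clock: 5.8
tool_pos: [0.4365, 0.222, 0.0273]
tcp_rot: [180.0, -0.1, 44.9]
wrist_force: [-1.6, -0.0, -2.4]
finger_gap: 0.241
grip_force: 30.0
```

>>> send_rows(
  translation=[
    [0,0,0.006],
    [0,0,0.012],
    [0,0,0.013],
    [0,0,0.013],
    [0,0,0.013],
    [0,0,0.013],
    [0,0,0.013],
    [0,0,0.013],
    [0,0,-0.1],
    [0,0,-0.226],
  ],
  delta_rot=[
    [0,0,0],
    [0,0,0],
    [0,0,0],
    [0,0,0],
    [0,0,0],
    [0,0,0],
    [0,0,0],
    [0,0,0],
    [0,0,0],
    [0,0,0],
  ],
  hand=[1,1,1,1,0,0,0,0,0,0],
)

```text
clock: 7.05
tool_pos: [0.4352, 0.2213, 0.1395]
tcp_rot: [-180.0, 0.2, 45.0]
wrist_force: [0.7, 0.4, -0.1]
finger_gap: 0.9
grip_force: 0.0
```

```bash
echo '[0.435,0.2215,0.14,45]'>cmd.json;python3 -c "
from p import *
st();plan((.585,.103,.14,45),(.585,.103,.05,45),(.585,.103,.004,45))"
```

```text
t 7.05 pos [0.4352 0.2213 0.1395] rot [-179.97    0.19   44.97] cmd [0.435, 0.2215, 0.14, 45] 
F [ 0.7  0.4 -0.1] gap 79.2 grip 0.0 q [-27.  39.  -8. 118.  13.  24. -90.]
[0.0445, 0.3797, 0.0] [0.0, 0.0, 0.0] rows from start 4
[0.0445, 0.3797, 0.18] [0.0, 0.0, 0.0] rows from start 4
[0.0445, 0.3797, 0.272] [0.0, 0.0, 0.0] rows from start 4
```

>>> send_rows(
  translation=[
    [0.0445,0.3797,0],
    [0.0445,0.3797,0],
    [0.0445,0.3797,0],
    [0.0445,0.3797,0],
    [0.0445,0.3797,0.06],
    [0.0445,0.3797,0.16],
    [0.0445,0.3797,0.23],
    [0.0445,0.3797,0.26],
    [0.0445,0.3797,0.27],
    [0.0445,0.3797,0.27],
  ],
  delta_rot=[
    [0,0,0],
    [0,0,0],
    [0,0,0],
    [0,0,0],
    [0,0,0],
    [0,0,0],
    [0,0,0],
    [0,0,0],
    [0,0,0],
    [0,0,0],
  ],
  hand=[0,0,0,0,0,0,0,0,0,0],
)

```text
clock: 8.3
tool_pos: [0.5864, 0.1036, 0.005]
tcp_rot: [180.0, -0.1, 45.0]
wrist_force: [-1.2, -0.1, -0.1]
finger_gap: 0.998
grip_force: 0.0
```

>>> send_rows(
  translation=[
    [0,0,0],
    [0,0,0],
    [0,0,0],
    [0,0,0],
    [0,0,0],
    [0,0,0],
    [0,0,0],
    [0,0,0],
  ],
  delta_rot=[
    [0,0,0],
    [0,0,0],
    [0,0,0],
    [0,0,0],
    [0,0,0],
    [0,0,0],
    [0,0,0],
    [0,0,0],
  ],
  hand=[1,1,1,1,1,0.15,0.15,0.15],
)

```text
clock: 9.3
tool_pos: [0.5856, 0.1032, 0.004]
tcp_rot: [-180.0, 0.0, 45.0]
wrist_force: [-0.7, -0.1, -0.1]
finger_gap: 0.852
grip_force: 0.0
```

>>> send_rows(
  translation=[
    [0,0,0],
    [0,0,0],
    [0,0,0],
    [0,0,0],
    [0,0,0],
    [0,0,0],
    [0,0,0],
    [0,0,0],
    [0,0,0],
    [0,0,0],
  ],
  delta_rot=[
    [0,0,-0.1],
    [0,0,-0.2],
    [0,0,-0.31],
    [0,0,-0.42],
    [0,0,-0.53],
    [0,0,-0.64],
    [0,0,-0.76],
    [0,0,-0.88],
    [0,0,-1],
    [0,0,-1],
  ],
  hand=[0.15,0.15,0.15,0.15,0.15,0.15,0.15,0.15,0.15,0.15],
)

```text
clock: 10.55
tool_pos: [0.5857, 0.1028, 0.0039]
tcp_rot: [-180.0, -0.0, 134.8]
wrist_force: [0.0, -0.1, -0.0]
finger_gap: 0.849
grip_force: 0.0
```

>>> send_rows(
  translation=[
    [0,0,0],
    [0,0,0],
    [0,0,0],
    [0,0,0],
    [0,0,0],
  ],
  delta_rot=[
    [0,0,0],
    [0,0,0],
    [0,0,0],
    [0,0,0],
    [0,0,0],
  ],
  hand=[1,1,1,1,1],
)

```text
clock: 11.18
tool_pos: [0.5858, 0.1032, 0.0042]
tcp_rot: [-180.0, 0.0, 135.0]
wrist_force: [-0.3, -0.1, -0.8]
finger_gap: 0.671
grip_force: 30.0
```

```bash
echo '[0.585,0.103,0.005,135]'>cmd.json;python3 -c "
from p import *
st();plan((.585,.103,.16,135),(.566,-.1542,.16,135),(.566,-.1542,.095,135),(.566,-.1542,.09,135))"
```

```text
t 11.18 pos [0.5858 0.1032 0.0042] rot [-1.8000e+02  1.0000e-02  1.3495e+02] cmd [0.585, 0.103, 0.005, 135] 
F [-0.3 -0.1 -0.8] gap 59.0 grip 30.0 q [  2.  60. -29. 102.  51.  33. -15.]
[0.0, 0.0, -0.31] [0.0, 0.0, 0.0] rows from start 3
[-0.3369, -0.3906, -0.31] [0.0, 0.0, 0.0] rows from start 5
[-0.3369, -0.3906, -0.18] [0.0, 0.0, 0.0] rows from start 5
[-0.3369, -0.3906, -0.17] [0.0, 0.0, 0.0] rows from start 5
```

>>> send_rows(
  translation=[
    [0,0,-0.06],
    [0,0,-0.16],
    [0,0,-0.27],
    [-0.07,-0.08,-0.31],
    [-0.15,-0.175,-0.31],
    [-0.23,-0.27,-0.31],
    [-0.3,-0.35,-0.31],
    [-0.337,-0.3906,-0.31],
    [-0.337,-0.3906,-0.3],
    [-0.337,-0.3906,-0.24],
  ],
  delta_rot=[
    [0,0,0],
    [0,0,0],
    [0,0,0],
    [0,0,0],
    [0,0,0],
    [0,0,0],
    [0,0,0],
    [0,0,0],
    [0,0,0],
    [0,0,0],
  ],
  hand=[1,1,1,1,1,1,1,1,1,1],
)

```text
clock: 12.42
tool_pos: [0.5684, -0.1524, 0.1254]
tcp_rot: [179.8, 0.1, 135.0]
wrist_force: [0.9, 0.0, 0.2]
finger_gap: 0.672
grip_force: 30.0
```

```bash
echo '[0.5659,-0.1542,0.125,135]'>cmd.json;python3 -c "
from p import *
st();plan((.566,-.1542,.089,135),(.566,-.1542,.15,135),(.585,.103,.15,45))"
```

```text
t 12.43 pos [ 0.5684 -0.1524  0.1254] rot [1.7976e+02 1.4000e-01 1.3500e+02] cmd [0.5659, -0.1542, 0.125, 135] 
F [0.9 0.  0.2] gap 59.2 grip 30.0 q [ 32.  50. -39. 101.  43.  45.  16.]
[-0.0001, 0.0001, 0.072] [0.0, 0.0, 0.0] rows from start 1
[-0.0001, 0.0001, -0.05] [0.0, 0.0, 0.0] rows from start 1
[0.3367, 0.3907, -0.05] [0.0, 0.0, 1.0] rows from start 9
```

>>> send_rows(
  translation=[
    [0,0,0.03],
    [0,0,0.06],
    [0,0,0.071],
    [0,0,0.071],
    [0,0,0.071],
  ],
  delta_rot=[
    [0,0,0],
    [0,0,0],
    [0,0,0],
    [0,0,0],
    [0,0,0],
  ],
  hand=[1,1,1,1,1],
)

```text
clock: 13.05
tool_pos: [0.5671, -0.1534, 0.0892]
tcp_rot: [179.9, 0.0, 135.0]
wrist_force: [-0.7, 0.5, 2.5]
finger_gap: 0.667
grip_force: 30.0
```

```bash
echo '[0.5659,-0.1542,0.0895,135]'>cmd.json;python3 -c "
from p import *
st();plan((.44,.1,.15,135),(.44,.1,.005,135))"
```

```text
t 13.05 pos [ 0.5671 -0.1534  0.0892] rot [1.7994e+02 2.0000e-02 1.3498e+02] cmd [0.5659, -0.1542, 0.0895, 135] 
F [-0.7  0.5  2.5] gap 58.7 grip 30.0 q [ 31.  53. -37. 102.  46.  41.  14.]
[0.5375, 0.1814, -0.121] [0.0, 0.0, 0.0] rows from start 5
[0.5375, 0.1814, 0.169] [0.0, 0.0, 0.0] rows from start 5
```

>>> send_rows(
  translation=[
    [0,0,0],
    [0,0,0],
    [0,0,0],
    [0,0,-0.06],
    [0,0,-0.12],
    [0.1,0.035,-0.121],
    [0.2,0.07,-0.121],
    [0.31,0.105,-0.121],
    [0.42,0.14,-0.121],
    [0.5375,0.1814,-0.121],
  ],
  delta_rot=[
    [0,0,0],
    [0,0,0],
    [0,0,0],
    [0,0,0],
    [0,0,0],
    [0,0,0],
    [0,0,0],
    [0,0,0],
    [0,0,0],
    [0,0,0],
  ],
  hand=[0,0,0,0,0,0,0,0,0,0],
)

```text
clock: 14.3
tool_pos: [0.4404, 0.1015, 0.1493]
tcp_rot: [180.0, 0.0, 134.9]
wrist_force: [0.7, 0.5, -0.8]
finger_gap: 0.998
grip_force: 0.0
```

```bash
python3 -c "
from p import *
from h import *
st()
t=shot('top','top3');s=shot('scene','scene3')
o=np.zeros((600,800,3),np.uint8);crop(t,'a',140,165,340,265,4);crop(s,'b',205,130,255,180,4);crop(s,'c',240,200,340,250,4);o[:400]=cv2.imread('pics/a.png');o[400:,:200]=cv2.imread('pics/b.png');o[400:,200:600]=cv2.imread('pics/c.png');cv2.imwrite('pics/v3.png',o)"
```

```text
t 14.3 pos [0.4404 0.1015 0.1493] rot [1.7996e+02 1.0000e-02 1.3488e+02] cmd [0.44, 0.1, 0.005, 135.0] 
F [ 0.7  0.5 -0.8] gap 87.8 grip 0.0 q [  3.  40. -35. 123.  45.  31. -21.]
```

View pics/v3.png

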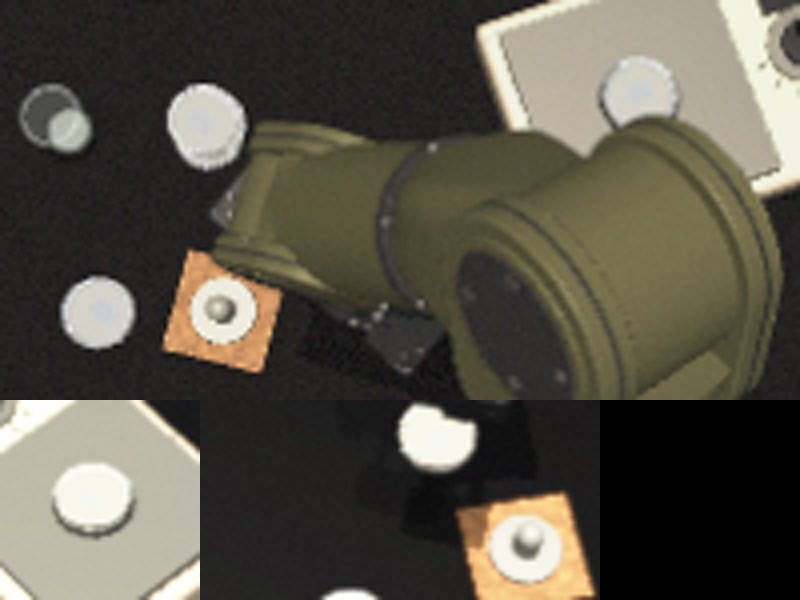

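>>> send_rows(
  translation=[
    [0,0,0.1],
    [0,0,0.2],
    [0,0,0.27],
    [0,0,0.29],
    [0,0,0.29],
    [0,0,0.29],
    [0,0,0.29],
    [0,0,0.29],
    [0,0,0.29],
    [0,0,0.29],
  ],
  delta_rot=[
    [0,0,0],
    [0,0,0],
    [0,0,0],
    [0,0,0],
    [0,0,0],
    [0,0,0],
    [0,0,0],
    [0,0,0],
    [0,0,0],
    [0,0,0],
  ],
  hand=[0,0,0,0,0,1,1,1,1,1],
)

```text
clock: 15.65
tool_pos: [0.4415, 0.1002, 0.0048]
tcp_rot: [179.9, 0.0, 134.9]
wrist_force: [0.6, -1.1, 5.3]
finger_gap: 0.675
grip_force: 30.0
```

>>> send_rows(
  translation=[
    [0,0,0],
    [0,0,0],
    [0,0,0],
    [0,0,0],
    [0,0,0],
    [0,0,0],
    [0,0,0],
    [0,0,0],
    [0,0,0],
    [0,0,0],
  ],
  delta_rot=[
    [0,0,0],
    [0,0,0.02],
    [0,0,0.12],
    [0,0,0.23],
    [0,0,0.34],
    [0,0,0.45],
    [0,0,0.56],
    [0,0,0.67],
    [0,0,0.78],
    [0,0,0.89],
  ],
  hand=[0.15,0.15,0.15,0.15,0.15,0.15,0.15,0.15,0.15,0.15],
)

```text
clock: 16.9
tool_pos: [0.4408, 0.1001, 0.0041]
tcp_rot: [-180.0, 0.0, 54.5]
wrist_force: [-1.2, 0.2, -0.3]
finger_gap: 0.851
grip_force: 0.0
```

>>> send_rows(
  translation=[
    [0,0,0],
    [0,0,0],
    [0,0,0],
    [0,0,0],
    [0,0,0],
    [0,0,0],
    [0,0,0],
  ],
  delta_rot=[
    [0,0,0.11],
    [0,0,0.11],
    [0,0,0.11],
    [0,0,0.11],
    [0,0,0.11],
    [0,0,0.11],
    [0,0,0.11],
  ],
  hand=[0.15,0.15,1,1,1,1,1],
)

```text
clock: 17.77
tool_pos: [0.441, 0.1002, 0.0042]
tcp_rot: [180.0, 0.0, 45.0]
wrist_force: [-0.2, 0.3, 0.4]
finger_gap: 0.669
grip_force: 30.0
```

```bash
echo '[0.44,0.1,0.005,45]'>cmd.json;python3 -c "
from p import *
from h import *
st();plan((.44,.1,.16,45),(.5659,-.1542,.16,45),(.5659,-.1542,.125,45))
a=load('top3');b=load('scene3')
for d,u in((a,(640/4-.5+140,92/4-.5+165)),(b,(92.5/4-.5+205,95/4-.5+130))): print(least_squares(lambda p:cyl_sil(d,[p[0],p[1],.1],.03,.0)[0]-u,[.566,-.154],x_scale=.01).x)
d=b;g=(d['color'].min(2)>195).astype(np.uint8);n,l,s,c=cv2.connectedComponentsWithStats(g);i=l[154,228];print(c[i],s[i],least_squares(lambda p:cyl_sil(d,[p[0],p[1],.1],.03,.00)[0]-c[i],[.566,-.154],x_scale=.01).x)
"
```

```text
t 17.77 pos [0.441  0.1002 0.0042] rot [179.99   0.    44.96] cmd [0.44, 0.1, 0.005, 45] 
F [-0.2  0.3  0.4] gap 58.9 grip 30.0 q [  -4.   56.  -24.  126.   89.   20. -152.]
[0.0, 0.0, -0.31] [0.0, 0.0, 0.0] rows from start 3
[-0.1814, 0.5375, -0.31] [0.0, 0.0, 0.0] rows from start 6
[-0.1814, 0.5375, -0.24] [0.0, 0.0, 0.0] rows from start 5
[ 0.56892999 -0.15336327]
[ 0.56712855 -0.1536772 ]
[227.56595745 152.91914894] [218 146  20  15 235] [ 0.56667467 -0.15494268]
```

>>> send_rows(
  translation=[
    [0,0,-0.06],
    [0,0,-0.14],
    [0,0,-0.22],
    [0,0,-0.31],
    [-0.03,0.09,-0.31],
    [-0.06,0.19,-0.31],
    [-0.09,0.29,-0.31],
    [-0.125,0.39,-0.31],
    [-0.155,0.48,-0.31],
    [-0.1814,0.5375,-0.31],
  ],
  delta_rot=[
    [0,0,-0.02],
    [0,0,-0.12],
    [0,0,-0.23],
    [0,0,-0.34],
    [0,0,-0.45],
    [0,0,-0.56],
    [0,0,-0.67],
    [0,0,-0.78],
    [0,0,-0.89],
    [0,0,-1],
  ],
  hand=[1,1,1,1,1,1,1,1,1,1],
)

```text
clock: 19.02
tool_pos: [0.5669, -0.1569, 0.1587]
tcp_rot: [-180.0, 0.0, 130.1]
wrist_force: [0.5, 1.0, -0.8]
finger_gap: 0.671
grip_force: 30.0
```

```bash
echo '[0.5659,-0.1542,0.16,135]'>cmd.json;python3 -c "
from p import *
st()"
```

```text
t 19.02 pos [ 0.5669 -0.1569  0.1587] rot [-1.7995e+02  1.0000e-02  1.3015e+02] cmd [0.5659, -0.1542, 0.16, 135] 
F [ 0.5  1.  -0.8] gap 59.1 grip 30.0 q [ 42.  55. -61.  99.  55.  61.   2.]
```

>>> send_rows(
  translation=[
    [0,0,0],
    [0,0,0.03],
    [0,0,0.07],
    [0,0,0.1],
    [0,0,0.111],
    [0,0,0.111],
    [0,0,0.111],
  ],
  delta_rot=[
    [0,0,0],
    [0,0,0],
    [0,0,0],
    [0,0,0],
    [0,0,0],
    [0,0,0],
    [0,0,0],
  ],
  hand=[1,1,1,1,1,1,1],
)

```text
clock: 19.9
tool_pos: [0.566, -0.1534, 0.1041]
tcp_rot: [-179.9, -0.0, 130.0]
wrist_force: [-3.2, 0.9, 5.2]
finger_gap: 0.669
grip_force: 30.0
```

```bash
echo '[0.5659,-0.1542,0.1045,135]'>cmd.json;python3 -c "
from p import *
st();plan((.599,.2185,.165,135),(.599,.2185,.035,135))"
```

```text
t 19.9 pos [ 0.566  -0.1534  0.1041] rot [-1.7992e+02 -1.0000e-02  1.3001e+02] cmd [0.5659, -0.1542, 0.1045, 135] 
F [-3.2  0.9  5.2] gap 58.9 grip 30.0 q [ 41.  59. -58. 101.  60.  57.  -2.]
[0.4803, 0.5739, -0.121] [0.0, 0.0, 0.0] rows from start 7
[0.4803, 0.5739, 0.139] [0.0, 0.0, 0.0] rows from start 7
```

```bash
echo '[0.5652,-0.154,0.1045,130]'>cmd.json;python3 -c "
from p import *
from h import *
print(at_z(load('top3'),(190.25,194.5),.045))
plan((.599,.2185,.165,130),(.599,.2185,.06,130))"
```

```text
[0.59914158 0.2198884  0.045     ]
[0.5273, 0.5307, -0.121] [0.0, 0.0, 0.0] rows from start 7
[0.5273, 0.5307, 0.089] [0.0, 0.0, 0.0] rows from start 7
```

>>> send_rows(
  translation=[
    [0,0,0],
    [0,0,0],
    [0,0,0],
    [0,0,-0.06],
    [0,0,-0.121],
    [0.09,0.09,-0.121],
    [0.17,0.17,-0.121],
    [0.25,0.25,-0.121],
    [0.33,0.33,-0.121],
    [0.41,0.41,-0.121],
  ],
  delta_rot=[
    [0,0,0],
    [0,0,0],
    [0,0,0],
    [0,0,0],
    [0,0,0],
    [0,0,0],
    [0,0,0],
    [0,0,0],
    [0,0,0],
    [0,0,0],
  ],
  hand=[0,0,0,0,0,0,0,0,0,0],
)

```text
clock: 21.15
tool_pos: [0.5923, 0.1365, 0.1641]
tcp_rot: [180.0, 0.0, 129.9]
wrist_force: [0.7, 0.2, 0.1]
finger_gap: 1.004
grip_force: 0.0
```

>>> send_rows(
  translation=[
    [0.08,0.08,0],
    [0.1173,0.1207,0],
    [0.1173,0.1207,0],
    [0.1173,0.1207,0.1],
    [0.1173,0.1207,0.21],
    [0.1173,0.1207,0.21],
  ],
  delta_rot=[
    [0,0,0],
    [0,0,0],
    [0,0,0],
    [0,0,0],
    [0,0,0],
    [0,0,0],
  ],
  hand=[0,0,0,0,0,0],
)

```text
clock: 21.9
tool_pos: [0.5986, 0.214, 0.055]
tcp_rot: [-179.5, 0.0, 129.9]
wrist_force: [1.0, 0.8, 0.1]
finger_gap: 0.997
grip_force: 0.0
```

```bash
echo '[0.599,0.2185,0.06,130]'>cmd.json;python3 -c "
from p import *
st()"
```

```text
t 21.9 pos [0.5986 0.214  0.055 ] rot [-1.7945e+02  2.0000e-02  1.2987e+02] cmd [0.599, 0.2185, 0.06, 130] 
F [1.  0.8 0.1] gap 87.7 grip 0.0 q [  2.  64. -53.  93.  60.  56. -32.]
```

>>> send_rows(
  translation=[
    [0,0,0.025],
    [0,0,0.05],
    [0,0,0.05],
    [0,0,0.05],
    [0,0,0.05],
    [0,0,0.05],
    [0,0,0.05],
    [0,0,0.05],
    [0,0,0.05],
  ],
  delta_rot=[
    [0,0,0],
    [0,0,0],
    [0,0,0],
    [0,0,0],
    [0,0,0],
    [0,0,0],
    [0,0,0],
    [0,0,0],
    [0,0,0],
  ],
  hand=[0,0,0,0,1,1,1,1,1],
)

```text
clock: 23.02
tool_pos: [0.6009, 0.2185, 0.0343]
tcp_rot: [180.0, 0.0, 130.0]
wrist_force: [1.3, -0.5, 1.0]
finger_gap: 0.673
grip_force: 30.0
```

>>> send_rows(
  translation=[
    [0,0,0],
    [0,0,0],
    [0,0,0],
    [0,0,0],
    [0,0,0],
    [0,0,0],
    [0,0,0],
    [0,0,0],
    [0,0,0],
    [0,0,0],
  ],
  delta_rot=[
    [0,0,0],
    [0,0,-0.02],
    [0,0,-0.12],
    [0,0,-0.23],
    [0,0,-0.34],
    [0,0,-0.45],
    [0,0,-0.56],
    [0,0,-0.67],
    [0,0,-0.78],
    [0,0,-0.89],
  ],
  hand=[0.15,0.15,0.15,0.15,0.15,0.15,0.15,0.15,0.15,0.15],
)

```text
clock: 24.28
tool_pos: [0.6008, 0.2183, 0.034]
tcp_rot: [-180.0, -0.0, -149.6]
wrist_force: [-0.2, -0.4, -0.3]
finger_gap: 0.849
grip_force: 0.0
```

>>> send_rows(
  translation=[
    [0,0,0],
    [0,0,0],
    [0,0,0],
    [0,0,0],
    [0,0,0],
    [0,0,0],
    [0,0,0],
  ],
  delta_rot=[
    [0,0,-0.11],
    [0,0,-0.11],
    [0,0,-0.11],
    [0,0,-0.11],
    [0,0,-0.11],
    [0,0,-0.11],
    [0,0,-0.11],
  ],
  hand=[0.15,0.15,1,1,1,1,1],
)

```text
clock: 25.15
tool_pos: [0.6008, 0.2184, 0.0342]
tcp_rot: [-180.0, 0.0, -140.1]
wrist_force: [-0.3, -0.0, -0.8]
finger_gap: 0.669
grip_force: 30.0
```

```bash
echo '[0.599,0.2185,0.035,220]'>cmd.json;python3 -c "
from p import *
st();plan((.599,.2185,.17,220),(.5663,-.1542,.17,220))"
```

```text
t 25.15 pos [0.6008 0.2184 0.0342] rot [-179.99    0.   -140.06] cmd [0.599, 0.2185, 0.035, 220] 
F [-0.3 -0.  -0.8] gap 58.9 grip 30.0 q [  6.  71. -64.  93.  70.  65.  52.]
[0.0, 0.0, -0.27] [0.0, 0.0, 0.0] rows from start 3
[0.5292, -0.529, -0.27] [0.0, 0.0, 0.0] rows from start 7
```

>>> send_rows(
  translation=[
    [0,0,-0.06],
    [0,0,-0.16],
    [0,0,-0.25],
    [0.06,-0.06,-0.27],
    [0.13,-0.13,-0.27],
    [0.2,-0.2,-0.27],
    [0.28,-0.28,-0.27],
    [0.36,-0.357,-0.27],
    [0.44,-0.437,-0.27],
    [0.5,-0.496,-0.27],
  ],
  delta_rot=[
    [0,0,0],
    [0,0,0],
    [0,0,0],
    [0,0,0],
    [0,0,0],
    [0,0,0],
    [0,0,0],
    [0,0,0],
    [0,0,0],
    [0,0,0],
  ],
  hand=[1,1,1,1,1,1,1,1,1,1],
)

```text
clock: 26.4
tool_pos: [0.5678, -0.1352, 0.169]
tcp_rot: [-180.0, -0.1, -140.2]
wrist_force: [0.2, -0.2, -0.2]
finger_gap: 0.671
grip_force: 30.0
```

>>> send_rows(
  translation=[
    [0.03,-0.03,0],
    [0.03,-0.03,0.02],
    [0.03,-0.03,0.05],
    [0.03,-0.03,0.06],
    [0.03,-0.03,0.06],
  ],
  delta_rot=[
    [0,0,0],
    [0,0,0],
    [0,0,0],
    [0,0,0],
    [0,0,0],
  ],
  hand=[1,1,1,1,1],
)

```text
clock: 27.02
tool_pos: [0.5664, -0.1521, 0.1386]
tcp_rot: [179.9, -0.0, -139.9]
wrist_force: [0.2, 0.4, -0.1]
finger_gap: 0.668
grip_force: 30.0
```

```bash
cat >> p.py <<'E'
def mplan(*wps):
    "from the measured (settled) pose; targets are measured-frame"
    from bench import get_obs
    o=get_obs(); json.dump([*map(float,o["tool_pos"]),float(o["tcp_rot"][2])],open(F,"w")); st(); plan(*wps)
E
python3 -c "
from p import *
mplan((.5668,-.1535,.1195,220),(.5668,-.1535,.1188,220))"
```

```text
t 27.02 pos [ 0.5664 -0.1521  0.1386] rot [ 1.7995e+02 -2.0000e-02 -1.3992e+02] cmd [0.5663770958604889, -0.15210034152803284, 0.1385887942730809, -139.92452932827825] 
F [ 0.2  0.4 -0.1] gap 58.8 grip 30.0 q [ 45.  62. -72. 100.  64.  69.  85.]
[0.0012, -0.0027, 0.0382] [0.0, 0.0, 0.0008] rows from start 1
[0.0012, -0.0027, 0.0396] [0.0, 0.0, 0.0008] rows from start 1
```

>>> send_rows(
  translation=[
    [0.001,-0.0027,0.02],
    [0.001,-0.0027,0.036],
    [0.001,-0.0027,0.0395],
    [0.001,-0.0027,0.0395],
  ],
  delta_rot=[
    [0,0,0],
    [0,0,0],
    [0,0,0],
    [0,0,0],
  ],
  hand=[1,1,1,1],
)

```text
clock: 27.52
tool_pos: [0.5671, -0.1546, 0.1195]
tcp_rot: [-180.0, 0.0, -140.0]
wrist_force: [-0.2, -0.3, 0.2]
finger_gap: 0.668
grip_force: 30.0
```

```bash
python3 -c "
from p import *
mplan((.5668,-.1535,.18,170),(.6,.2185,.17,130))"
```

```text
t 27.52 pos [ 0.5671 -0.1546  0.1195] rot [-1.8000e+02  2.0000e-02 -1.4004e+02] cmd [0.5670640304028755, -0.15461344351461626, 0.11945151929303344, -140.04296625721435] 
F [-0.2 -0.3  0.2] gap 58.8 grip 30.0 q [ 45.  64. -71. 101.  66.  68.  84.]
[-0.001, 0.002, -0.1211] [0.0, 0.0, 0.5551] rows from start 5
[-0.5297, 0.5297, -0.1011] [0.0, 0.0, 0.9995] rows from start 9
```

>>> send_rows(
  translation=[
    [-0.001,0.0015,0.001],
    [-0.001,0.0015,0.001],
    [-0.001,0.0015,0.001],
    [-0.001,0.0015,0.001],
    [-0.001,0.0015,0.001],
    [-0.001,0.0015,-0.06],
    [-0.001,0.0015,-0.12],
    [-0.06,0.06,-0.12],
    [-0.14,0.14,-0.12],
    [-0.22,0.22,-0.12],
  ],
  delta_rot=[
    [0,0,0],
    [0,0,0],
    [0,0,0],
    [0,0,0],
    [0,0,0],
    [0,0,0],
    [0,0,0.1],
    [0,0,0.21],
    [0,0,0.32],
    [0,0,0.43],
  ],
  hand=[1,1,0,0,0,0,0,0,0,0],
)

```text
clock: 28.78
tool_pos: [0.5808, 0.0016, 0.1796]
tcp_rot: [180.0, 0.0, -179.1]
wrist_force: [0.9, -0.6, 0.4]
finger_gap: 1.0
grip_force: 0.0
```

```bash
python3 -c "
from p import *
mplan((.6,.2185,.17,130),(.6,.2185,.06,130))"
```

```text
t 28.77 pos [0.5808 0.0016 0.1796] rot [ 1.8000e+02  3.0000e-02 -1.7913e+02] cmd [0.5808057846003455, 0.00157287855172616, 0.1795658547092578, -179.13160024195432] 
F [ 0.9 -0.6  0.4] gap 88.0 grip 0.0 q [ 29.  55. -66.  99.  56.  65.  36.]
[-0.045, 0.4332, 0.0191] [0.0, 0.0, 0.5652] rows from start 5
[-0.045, 0.4332, 0.2391] [0.0, 0.0, 0.5652] rows from start 5
```

>>> send_rows(
  translation=[
    [-0.01,0.1,0.019],
    [-0.02,0.2,0.019],
    [-0.03,0.3,0.019],
    [-0.04,0.4,0.019],
    [-0.045,0.433,0.019],
    [-0.045,0.433,0.06],
    [-0.045,0.433,0.15],
    [-0.045,0.433,0.22],
    [-0.045,0.433,0.239],
    [-0.045,0.433,0.239],
  ],
  delta_rot=[
    [0,0,0.1],
    [0,0,0.21],
    [0,0,0.32],
    [0,0,0.43],
    [0,0,0.53],
    [0,0,0.565],
    [0,0,0.565],
    [0,0,0.565],
    [0,0,0.565],
    [0,0,0.565],
  ],
  hand=[0,0,0,0,0,0,0,0,0,0],
)

```text
clock: 30.02
tool_pos: [0.5984, 0.2176, 0.0602]
tcp_rot: [180.0, -0.0, 130.4]
wrist_force: [0.9, 0.1, 0.3]
finger_gap: 1.0
grip_force: 0.0
```

```bash
python3 -c "
from p import *
from h import *
mplan((.6,.2185,.0192,130))
s=shot('scene','scene4');t=shot('top','top4')
o=np.zeros((600,800,3),np.uint8);crop(s,'b',205,130,255,180,8);crop(t,'c',275,165,325,215,8);crop(s,'d',240,200,360,250,4);crop(t,'e',145,210,225,260,4)
o[:400,:400]=cv2.imread('pics/b.png');o[:400,400:]=cv2.imread('pics/c.png');o[400:,:480]=cv2.imread('pics/d.png');o[400:,480:]=cv2.imread('pics/e.png');cv2.imwrite('pics/v4.png',o)"
```

```text
t 30.02 pos [0.5984 0.2176 0.0602] rot [ 1.7999e+02 -2.0000e-02  1.3042e+02] cmd [0.5984362864178783, 0.2175999897091518, 0.06017085793287779, 130.4163004042943] 
F [0.9 0.1 0.3] gap 88.0 grip 0.0 q [  0.  62. -48.  93.  56.  52. -30.]
[-0.0007, 0.0035, 0.0819] [0.0, 0.0, 0.0046] rows from start 1
```

View pics/v4.png

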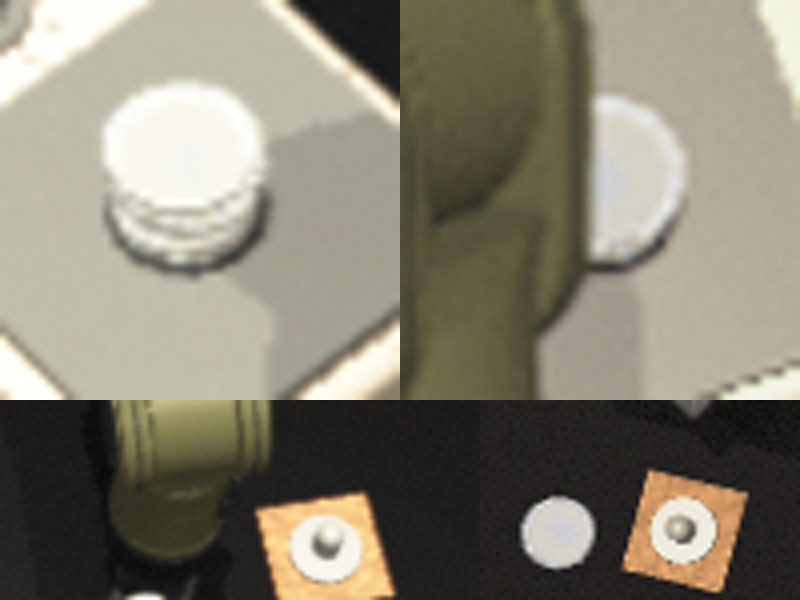

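>>> send_rows(
  translation=[
    [0,0.003,0.04],
    [0,0.003,0.075],
    [0,0.003,0.082],
    [0,0.003,0.082],
    [0,0.003,0.082],
    [0,0.003,0.082],
    [0,0.003,0.082],
    [0,0.003,0.082],
    [0,0.003,0.082],
  ],
  delta_rot=[
    [0,0,0],
    [0,0,0],
    [0,0,0],
    [0,0,0],
    [0,0,0],
    [0,0,0],
    [0,0,0],
    [0,0,0],
    [0,0,0],
  ],
  hand=[0,0,0,0,1,1,1,1,1],
)

```text
clock: 31.25
tool_pos: [0.5998, 0.2182, 0.0193]
tcp_rot: [180.0, 0.0, 130.4]
wrist_force: [-0.3, -0.6, 2.1]
finger_gap: 0.67
grip_force: 30.0
```

>>> send_rows(
  translation=[
    [0,0,0],
    [0,0,0],
    [0,0,0],
    [0,0,0],
    [0,0,0],
    [0,0,0],
    [0,0,0],
    [0,0,0],
    [0,0,0],
    [0,0,0],
  ],
  delta_rot=[
    [0,0,0],
    [0,0,-0.02],
    [0,0,-0.12],
    [0,0,-0.23],
    [0,0,-0.34],
    [0,0,-0.45],
    [0,0,-0.56],
    [0,0,-0.67],
    [0,0,-0.78],
    [0,0,-0.89],
  ],
  hand=[0.15,0.15,0.15,0.15,0.15,0.15,0.15,0.15,0.15,0.15],
)

```text
clock: 32.5
tool_pos: [0.5996, 0.2181, 0.0187]
tcp_rot: [-180.0, -0.0, -149.1]
wrist_force: [-0.6, 0.4, 0.2]
finger_gap: 0.849
grip_force: 0.0
```

>>> send_rows(
  translation=[
    [0,0,0],
    [0,0,0],
    [0,0,0],
    [0,0,0],
    [0,0,0],
    [0,0,0],
    [0,0,0],
  ],
  delta_rot=[
    [0,0,-0.11],
    [0,0,-0.11],
    [0,0,-0.11],
    [0,0,-0.11],
    [0,0,-0.11],
    [0,0,-0.11],
    [0,0,-0.11],
  ],
  hand=[0.15,0.15,1,1,1,1,1],
)

```text
clock: 33.38
tool_pos: [0.5996, 0.2182, 0.0189]
tcp_rot: [-180.0, -0.0, -139.6]
wrist_force: [0.3, 0.2, -1.2]
finger_gap: 0.674
grip_force: 30.0
```

```bash
python3 -c "
from p import *
mplan((.6,.2185,.17,220),(.5668,-.1538,.17,220))"
```

```text
t 33.38 pos [0.5996 0.2182 0.0189] rot [-179.99   -0.   -139.6 ] cmd [0.5995868868137302, 0.21819248722470372, 0.018928941474444308, -139.6015842687871] 
F [ 0.3  0.2 -1.2] gap 59.3 grip 30.0 q [  4.  70. -59.  93.  69.  60.  53.]
[-0.001, -0.0001, -0.3021] [0.0, 0.0, 0.0044] rows from start 3
[0.5321, -0.5241, -0.3021] [0.0, 0.0, 0.0044] rows from start 7
```

>>> send_rows(
  translation=[
    [0,0,-0.06],
    [0,0,-0.16],
    [0,0,-0.26],
    [0.06,-0.06,-0.302],
    [0.13,-0.13,-0.302],
    [0.2,-0.2,-0.302],
    [0.28,-0.276,-0.302],
    [0.36,-0.355,-0.302],
    [0.44,-0.434,-0.302],
    [0.5,-0.4935,-0.302],
  ],
  delta_rot=[
    [0,0,0],
    [0,0,0],
    [0,0,0],
    [0,0,0],
    [0,0,0],
    [0,0,0],
    [0,0,0],
    [0,0,0],
    [0,0,0],
    [0,0,0],
  ],
  hand=[1,1,1,1,1,1,1,1,1,1],
)

```text
clock: 34.62
tool_pos: [0.5686, -0.1347, 0.1697]
tcp_rot: [-180.0, -0.1, -139.7]
wrist_force: [0.0, -1.0, -0.5]
finger_gap: 0.67
grip_force: 30.0
```

>>> send_rows(
  translation=[
    [0.032,-0.0306,0],
    [0.032,-0.0306,0],
    [0.032,-0.0306,0.02],
    [0.032,-0.0306,0.03],
    [0.032,-0.0306,0.03],
  ],
  delta_rot=[
    [0,0,0],
    [0,0,0],
    [0,0,0],
    [0,0,0],
    [0,0,0],
  ],
  hand=[1,1,1,1,1],
)

```text
clock: 35.25
tool_pos: [0.5667, -0.1526, 0.1543]
tcp_rot: [179.9, -0.0, -139.5]
wrist_force: [0.1, 0.2, 0.2]
finger_gap: 0.668
grip_force: 30.0
```

```bash
python3 -c "
from p import *
mplan((.5668,-.1538,.1338,220))"
```

```text
t 35.25 pos [ 0.5667 -0.1526  0.1543] rot [ 1.7995e+02 -3.0000e-02 -1.3947e+02] cmd [0.5666716743813076, -0.15260230525828106, 0.15431659756072605, -139.47457475775846] 
F [0.1 0.2 0.2] gap 58.8 grip 30.0 q [ 45.  59. -69.  99.  60.  67.  88.]
[0.0014, -0.002, 0.041] [0.0, 0.0, 0.0058] rows from start 1
```

>>> send_rows(
  translation=[
    [0,-0.001,0.02],
    [0,-0.001,0.036],
    [0,-0.001,0.0415],
    [0,-0.001,0.0415],
  ],
  delta_rot=[
    [0,0,0],
    [0,0,0],
    [0,0,0],
    [0,0,0],
  ],
  hand=[1,1,1,1],
)

```text
clock: 35.75
tool_pos: [0.5672, -0.1541, 0.1341]
tcp_rot: [-180.0, 0.0, -139.6]
wrist_force: [0.6, 0.2, -0.5]
finger_gap: 0.671
grip_force: 30.0
```

```bash
python3 -c "
from p import *
mplan((.5668,-.1538,.1338,220))"
```

```text
t 35.75 pos [ 0.5672 -0.1541  0.1341] rot [-1.8000e+02  1.0000e-02 -1.3959e+02] cmd [0.5672129948922278, -0.1540871789122575, 0.134130335424902, -139.59435711063836] 
F [ 0.6  0.2 -0.5] gap 59.1 grip 30.0 q [ 44.  61. -68. 100.  62.  66.  87.]
[0.0003, 0.001, 0.0007] [0.0, 0.0, 0.0045] rows from start 1
```

>>> send_rows(
  translation=[
    [0,0,0.001],
    [0,0,0.001],
    [0,0,0.001],
    [0,0,0.001],
    [0,0,0.001],
    [0,0,-0.04],
    [0,0,-0.1],
    [-0.06,0.06,-0.1],
    [-0.14,0.14,-0.1],
    [-0.22,0.22,-0.08],
  ],
  delta_rot=[
    [0,0,0],
    [0,0,0],
    [0,0,0],
    [0,0,0],
    [0,0,0],
    [0,0,0],
    [0,0,0.1],
    [0,0,0.21],
    [0,0,0.32],
    [0,0,0.43],
  ],
  hand=[1,1,0,0,0,0,0,0,0,0],
)

```text
clock: 37.0
tool_pos: [0.5808, 0.0029, 0.1764]
tcp_rot: [179.9, 0.2, -178.7]
wrist_force: [0.2, -0.1, -0.4]
finger_gap: 1.0
grip_force: 0.0
```

```bash
python3 -c "
from p import *
mplan((.599,.218,.17,130),(.599,.218,.03,130))"
```

```text
t 37.0 pos [0.5808 0.0029 0.1764] rot [ 179.94    0.22 -178.68] cmd [0.5807758614596675, 0.002945443337640387, 0.17644773874379258, -178.67729464654585] 
F [ 0.2 -0.1 -0.4] gap 88.0 grip 0.0 q [ 27.  53. -61. 100.  53.  61.  38.]
[-0.0464, 0.4292, 0.0129] [0.0, 0.0, 0.5703] rows from start 5
[-0.0464, 0.4292, 0.2929] [0.0, 0.0, 0.5703] rows from start 5
```

>>> send_rows(
  translation=[
    [-0.01,0.1,0.013],
    [-0.02,0.2,0.013],
    [-0.03,0.3,0.013],
    [-0.04,0.4,0.013],
    [-0.046,0.431,0.03],
    [-0.046,0.431,0.1],
    [-0.046,0.431,0.19],
    [-0.046,0.431,0.26],
    [-0.046,0.431,0.293],
    [-0.046,0.431,0.293],
  ],
  delta_rot=[
    [0,0,0.1],
    [0,0,0.21],
    [0,0,0.32],
    [0,0,0.43],
    [0,0,0.53],
    [0,0,0.57],
    [0,0,0.57],
    [0,0,0.57],
    [0,0,0.57],
    [0,0,0.57],
  ],
  hand=[0,0,0,0,0,0,0,0,0,0],
)

```text
clock: 38.25
tool_pos: [0.5962, 0.2173, 0.0279]
tcp_rot: [-180.0, -0.0, 130.4]
wrist_force: [-0.1, -0.3, -0.2]
finger_gap: 1.001
grip_force: 0.0
```

```bash
python3 -c "
from p import *
mplan((.6,.2185,.0042,130))"
```

```text
t 38.25 pos [0.5962 0.2173 0.0279] rot [-1.7999e+02 -3.0000e-02  1.3041e+02] cmd [0.5961950571244901, 0.21729176250354937, 0.02787591826688417, 130.40698432325195] 
F [-0.1 -0.3 -0.2] gap 88.1 grip 0.0 q [ -3.  62. -41.  94.  54.  46. -29.]
[-0.0031, 0.0074, 0.0474] [0.0, 0.0, 0.0045] rows from start 1
```

>>> send_rows(
  translation=[
    [0,0.003,0.025],
    [0,0.003,0.042],
    [0,0.003,0.047],
    [0,0.003,0.047],
    [0,0.003,0.047],
    [0,0.003,0.047],
    [0,0.003,0.047],
    [0,0.003,0.047],
    [0,0.003,0.047],
  ],
  delta_rot=[
    [0,0,0],
    [0,0,0],
    [0,0,0],
    [0,0,0],
    [0,0,0],
    [0,0,0],
    [0,0,0],
    [0,0,0],
    [0,0,0],
  ],
  hand=[0,0,0,0,1,1,1,1,1],
)

```text
clock: 39.38
tool_pos: [0.5975, 0.218, 0.0044]
tcp_rot: [180.0, 0.0, 130.4]
wrist_force: [-0.5, -0.1, 2.0]
finger_gap: 0.668
grip_force: 30.0
```

>>> send_rows(
  translation=[
    [0,0,0],
    [0,0,0],
    [0,0,0],
    [0,0,0],
    [0,0,0],
    [0,0,0],
    [0,0,0],
    [0,0,0],
    [0,0,0],
    [0,0,0],
  ],
  delta_rot=[
    [0,0,0],
    [0,0,-0.02],
    [0,0,-0.12],
    [0,0,-0.23],
    [0,0,-0.34],
    [0,0,-0.45],
    [0,0,-0.56],
    [0,0,-0.67],
    [0,0,-0.78],
    [0,0,-0.89],
  ],
  hand=[0.15,0.15,0.15,0.15,0.15,0.15,0.15,0.15,0.15,0.15],
)

```text
clock: 40.62
tool_pos: [0.5974, 0.2178, 0.004]
tcp_rot: [-180.0, -0.0, -149.1]
wrist_force: [0.8, -0.3, -0.8]
finger_gap: 0.852
grip_force: 0.0
```

>>> send_rows(
  translation=[
    [0,0,0],
    [0,0,0],
    [0,0,0],
    [0,0,0],
    [0,0,0],
    [0,0,0],
    [0,0,0],
  ],
  delta_rot=[
    [0,0,-0.11],
    [0,0,-0.11],
    [0,0,-0.11],
    [0,0,-0.11],
    [0,0,-0.11],
    [0,0,-0.11],
    [0,0,-0.11],
  ],
  hand=[0.15,0.15,1,1,1,1,1],
)

```text
clock: 41.5
tool_pos: [0.5975, 0.218, 0.0043]
tcp_rot: [-180.0, 0.0, -139.6]
wrist_force: [-0.3, -0.4, 0.3]
finger_gap: 0.672
grip_force: 30.0
```

```bash
python3 -c "
from p import *
mplan((.6,.2185,.185,220),(.5668,-.1538,.185,220))"
```

```text
t 41.5 pos [0.5975 0.218  0.0043] rot [-1.7998e+02  1.0000e-02 -1.3960e+02] cmd [0.5974670932294444, 0.21797005942080355, 0.004253428912083235, -139.60436427560248] 
F [-0.3 -0.4  0.3] gap 59.1 grip 30.0 q [  3.  70. -55.  93.  68.  56.  53.]
[-0.0045, -0.0025, -0.3615] [0.0, 0.0, 0.0044] rows from start 3
[0.5286, -0.5265, -0.3615] [0.0, 0.0, 0.0044] rows from start 7
```

>>> send_rows(
  translation=[
    [0,0,-0.08],
    [0,0,-0.19],
    [0,0,-0.31],
    [0.06,-0.06,-0.3615],
    [0.13,-0.13,-0.3615],
    [0.2,-0.2,-0.3615],
    [0.28,-0.278,-0.3615],
    [0.36,-0.358,-0.3615],
    [0.44,-0.4375,-0.3615],
    [0.5,-0.4975,-0.3615],
  ],
  delta_rot=[
    [0,0,0],
    [0,0,0],
    [0,0,0],
    [0,0,0],
    [0,0,0],
    [0,0,0],
    [0,0,0],
    [0,0,0],
    [0,0,0],
    [0,0,0],
  ],
  hand=[1,1,1,1,1,1,1,1,1,1],
)

```text
clock: 42.75
tool_pos: [0.5676, -0.1366, 0.1847]
tcp_rot: [-180.0, -0.1, -139.7]
wrist_force: [0.7, 0.1, -0.6]
finger_gap: 0.667
grip_force: 30.0
```

>>> send_rows(
  translation=[
    [0.0286,-0.029,0],
    [0.0286,-0.029,0],
    [0.0286,-0.029,0.02],
    [0.0286,-0.029,0.03],
    [0.0286,-0.029,0.03],
  ],
  delta_rot=[
    [0,0,0],
    [0,0,0],
    [0,0,0],
    [0,0,0],
    [0,0,0],
  ],
  hand=[1,1,1,1,1],
)

```text
clock: 43.38
tool_pos: [0.5665, -0.1527, 0.1693]
tcp_rot: [179.9, -0.0, -139.5]
wrist_force: [0.6, 0.2, -0.2]
finger_gap: 0.671
grip_force: 30.0
```

```bash
python3 -c "
from p import *
mplan((.5668,-.1538,.1492,220))"
```

```text
t 43.38 pos [ 0.5665 -0.1527  0.1693] rot [ 1.7995e+02 -3.0000e-02 -1.3948e+02] cmd [0.5665253438023546, -0.15268564519996627, 0.1693278637429548, -139.47559469544814] 
F [ 0.6  0.2 -0.2] gap 59.0 grip 30.0 q [ 44.  56. -66.  99.  57.  65.  90.]
[0.001, -0.0021, 0.0403] [0.0, 0.0, 0.0058] rows from start 1
```

>>> send_rows(
  translation=[
    [0,-0.001,0.02],
    [0,-0.001,0.035],
    [0,-0.001,0.0405],
    [0,-0.001,0.0405],
  ],
  delta_rot=[
    [0,0,0],
    [0,0,0],
    [0,0,0],
    [0,0,0],
  ],
  hand=[1,1,1,1],
)

```text
clock: 43.88
tool_pos: [0.5671, -0.1541, 0.1496]
tcp_rot: [-180.0, 0.0, -139.6]
wrist_force: [0.2, 0.2, -0.2]
finger_gap: 0.669
grip_force: 30.0
```

```bash
python3 -c "
from p import *
mplan((.5668,-.1538,.1338,220))"
```

```text
t 43.88 pos [ 0.5671 -0.1541  0.1496] rot [-1.8000e+02  1.0000e-02 -1.3959e+02] cmd [0.5670989274274202, -0.15408792911393707, 0.14963140209851264, -139.58653820753224] 
F [ 0.2  0.2 -0.2] gap 58.9 grip 30.0 q [ 43.  57. -65. 100.  58.  64.  89.]
[0.0001, 0.0008, 0.0317] [0.0, 0.0, 0.0046] rows from start 1
```

>>> send_rows(
  translation=[
    [0,0,0.0015],
    [0,0,0.0015],
    [0,0,0.0015],
    [0,0,0.0015],
    [0,0,0.0015],
    [0,0,-0.04],
    [0,0,-0.1],
    [-0.06,0.06,-0.1],
    [-0.14,0.14,-0.1],
    [-0.22,0.22,-0.08],
  ],
  delta_rot=[
    [0,0,0],
    [0,0,0],
    [0,0,0],
    [0,0,0],
    [0,0,0],
    [0,0,0],
    [0,0,0.1],
    [0,0,0.21],
    [0,0,0.32],
    [0,0,0.43],
  ],
  hand=[1,1,0,0,0,0,0,0,0,0],
)

```text
clock: 45.12
tool_pos: [0.5807, 0.0029, 0.1919]
tcp_rot: [179.9, 0.2, -178.7]
wrist_force: [1.1, 0.5, -0.6]
finger_gap: 1.001
grip_force: 0.0
```

```bash
python3 -c "
from p import *
mplan((.446,.3315,.15,130),(.446,.3315,.05,130))"
```

```text
t 45.12 pos [0.5807 0.0029 0.1919] rot [ 179.94    0.22 -178.68] cmd [0.5806782956488209, 0.0029213392010488306, 0.19194882904271576, -178.67589064519262] 
F [ 1.1  0.5 -0.6] gap 88.1 grip 0.0 q [ 26.  50. -58.  99.  49.  59.  42.]
[0.2541, 0.6632, 0.0839] [0.0, 0.0, 0.5703] rows from start 6
[0.2541, 0.6632, 0.2839] [0.0, 0.0, 0.5703] rows from start 7
```

>>> send_rows(
  translation=[
    [0.02,0.09,0.01],
    [0.06,0.19,0.03],
    [0.1,0.29,0.05],
    [0.14,0.39,0.07],
    [0.18,0.49,0.084],
    [0.22,0.59,0.084],
    [0.254,0.663,0.1],
    [0.254,0.663,0.18],
    [0.254,0.663,0.26],
    [0.254,0.663,0.284],
  ],
  delta_rot=[
    [0,0,0.1],
    [0,0,0.21],
    [0,0,0.32],
    [0,0,0.43],
    [0,0,0.53],
    [0,0,0.57],
    [0,0,0.57],
    [0,0,0.57],
    [0,0,0.57],
    [0,0,0.57],
  ],
  hand=[0,0,0,0,0,0,0,0,0,0],
)

```text
clock: 46.38
tool_pos: [0.4422, 0.3285, 0.047]
tcp_rot: [-179.9, 0.0, 130.4]
wrist_force: [0.3, -0.6, -0.6]
finger_gap: 0.999
grip_force: 0.0
```

```bash
python3 -c "
from p import *
from h import *
mplan((.446,.3315,.0042,130))
s=shot('scene','scene5');t=shot('top','top5')
o=np.zeros((600,800,3),np.uint8);crop(s,'b',205,130,255,180,8);crop(t,'c',275,165,325,215,8);crop(s,'d',255,215,355,265,4);crop(t,'e',145,210,245,260,4)
o[:400,:400]=cv2.imread('pics/b.png');o[:400,400:]=cv2.imread('pics/c.png');o[400:,:400]=cv2.imread('pics/d.png');o[400:,400:]=cv2.imread('pics/e.png');cv2.imwrite('pics/v5.png',o)"
```

```text
t 46.38 pos [0.4422 0.3285 0.047 ] rot [-1.7991e+02  1.0000e-02  1.3045e+02] cmd [0.44216181732455034, 0.3285251123310783, 0.04696521551459022, 130.4480019244628] 
F [ 0.3 -0.6 -0.6] gap 88.0 grip 0.0 q [-23.  54. -32. 109.  53.  33. -51.]
[-0.0005, 0.0097, 0.0855] [0.0, 0.0, 0.005] rows from start 1
```

View pics/v5.png

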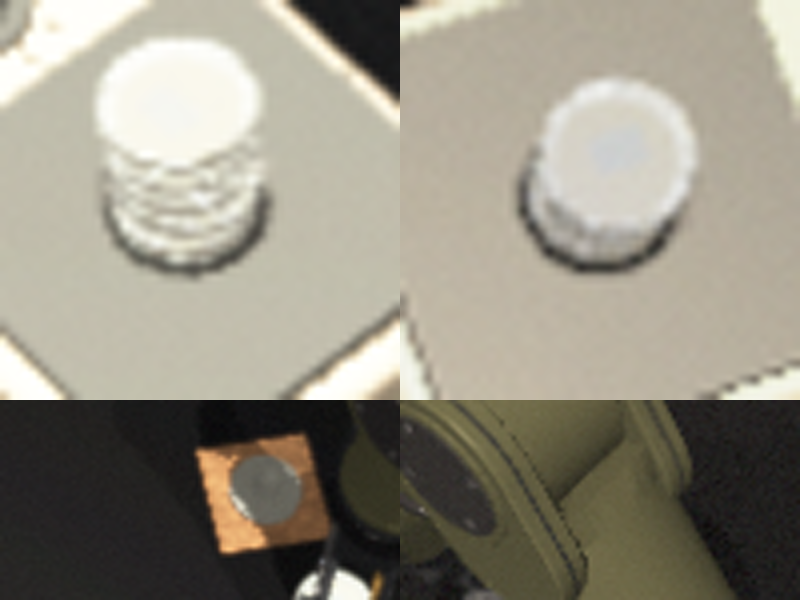

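>>> send_rows(
  translation=[
    [0,0.007,0.04],
    [0,0.007,0.078],
    [0,0.007,0.0855],
    [0,0.007,0.0855],
    [0,0.007,0.0855],
    [0,0.007,0.0855],
    [0,0.007,0.0855],
    [0,0.007,0.0855],
    [0,0.007,0.0855],
  ],
  delta_rot=[
    [0,0,0],
    [0,0,0],
    [0,0,0],
    [0,0,0],
    [0,0,0],
    [0,0,0],
    [0,0,0],
    [0,0,0],
    [0,0,0],
  ],
  hand=[0,0,0,0,1,1,1,1,1],
)

```text
clock: 47.6
tool_pos: [0.4456, 0.3309, 0.0052]
tcp_rot: [180.0, 0.0, 130.4]
wrist_force: [-0.1, 0.0, 2.7]
finger_gap: 0.67
grip_force: 30.0
```

>>> send_rows(
  translation=[
    [0,0,0],
    [0,0,0],
    [0,0,0],
    [0,0,0],
    [0,0,0],
    [0,0,0],
    [0,0,0],
    [0,0,0],
    [0,0,0],
    [0,0,0],
  ],
  delta_rot=[
    [0,0,0],
    [0,0,-0.02],
    [0,0,-0.12],
    [0,0,-0.23],
    [0,0,-0.34],
    [0,0,-0.45],
    [0,0,-0.56],
    [0,0,-0.67],
    [0,0,-0.78],
    [0,0,-0.89],
  ],
  hand=[0.15,0.15,0.15,0.15,0.15,0.15,0.15,0.15,0.15,0.15],
)

```text
clock: 48.85
tool_pos: [0.4454, 0.3305, 0.0047]
tcp_rot: [-180.0, -0.0, -149.1]
wrist_force: [0.6, 0.5, 0.1]
finger_gap: 0.851
grip_force: 0.0
```

>>> send_rows(
  translation=[
    [0,0,0],
    [0,0,0],
    [0,0,0],
    [0,0,0],
    [0,0,0],
    [0,0,0],
    [0,0,0],
  ],
  delta_rot=[
    [0,0,-0.11],
    [0,0,-0.11],
    [0,0,-0.11],
    [0,0,-0.11],
    [0,0,-0.11],
    [0,0,-0.11],
    [0,0,-0.11],
  ],
  hand=[0.15,0.15,1,1,1,1,1],
)

```text
clock: 49.72
tool_pos: [0.4454, 0.3307, 0.0049]
tcp_rot: [-180.0, 0.0, -139.6]
wrist_force: [-0.4, 0.1, -0.1]
finger_gap: 0.667
grip_force: 30.0
```

```bash
python3 -c "
from p import *
mplan((.446,.3315,.2,220),(.53,.08,.2,220),(.5668,-.1538,.2,220))"
```

```text
t 49.73 pos [0.4454 0.3307 0.0049] rot [-179.99    0.   -139.6 ] cmd [0.4454395188651485, 0.33073258210062007, 0.00491586709517829, -139.6008164856862] 
F [-0.4  0.1 -0.1] gap 58.7 grip 30.0 q [-16.  63. -46. 108.  70.  43.  26.]
[-0.0018, 0.0004, -0.3902] [0.0, 0.0, 0.0044] rows from start 4
[0.1962, -0.4915, -0.3902] [0.0, 0.0, 0.0044] rows from start 6
[0.4432, -0.8953, -0.3902] [0.0, 0.0, 0.0044] rows from start 9
```

>>> send_rows(
  translation=[
    [0,0,-0.08],
    [0,0,-0.19],
    [0,0,-0.3],
    [0.03,-0.06,-0.39],
    [0.07,-0.15,-0.39],
    [0.11,-0.25,-0.39],
    [0.155,-0.35,-0.39],
    [0.205,-0.45,-0.39],
    [0.26,-0.55,-0.39],
    [0.315,-0.65,-0.39],
  ],
  delta_rot=[
    [0,0,0],
    [0,0,0],
    [0,0,0],
    [0,0,0],
    [0,0,0],
    [0,0,0],
    [0,0,0],
    [0,0,0],
    [0,0,0],
    [0,0,0],
  ],
  hand=[1,1,1,1,1,1,1,1,1,1],
)

```text
clock: 50.98
tool_pos: [0.5363, -0.0207, 0.2]
tcp_rot: [-180.0, 0.0, -139.6]
wrist_force: [0.9, 0.2, -0.6]
finger_gap: 0.672
grip_force: 30.0
```

>>> send_rows(
  translation=[
    [0.055,-0.1,0],
    [0.1,-0.19,0],
    [0.128,-0.2453,0],
    [0.128,-0.2453,0],
    [0.128,-0.2453,0.02],
    [0.128,-0.2453,0.03],
    [0.128,-0.2453,0.03],
  ],
  delta_rot=[
    [0,0,0],
    [0,0,0],
    [0,0,0],
    [0,0,0],
    [0,0,0],
    [0,0,0],
    [0,0,0],
  ],
  hand=[1,1,1,1,1,1,1],
)

```text
clock: 51.85
tool_pos: [0.5665, -0.1525, 0.1844]
tcp_rot: [180.0, -0.0, -139.5]
wrist_force: [-0.0, 0.4, -0.4]
finger_gap: 0.672
grip_force: 30.0
```

```bash
python3 -c "
from p import *
mplan((.5668,-.1538,.165,220))"
```

```text
t 51.85 pos [ 0.5665 -0.1525  0.1844] rot [ 1.7995e+02 -4.0000e-02 -1.3946e+02] cmd [0.5664627816723175, -0.15251312635340378, 0.18443084441148863, -139.45723693345886] 
F [-0.   0.4 -0.4] gap 59.1 grip 30.0 q [ 42.  52. -61.  98.  51.  62.  94.]
[0.0012, -0.0024, 0.0389] [0.0, 0.0, 0.006] rows from start 1
```

>>> send_rows(
  translation=[
    [0,-0.001,0.02],
    [0,-0.001,0.034],
    [0,-0.001,0.039],
    [0,-0.001,0.039],
  ],
  delta_rot=[
    [0,0,0],
    [0,0,0],
    [0,0,0],
    [0,0,0],
  ],
  hand=[1,1,1,1],
)

```text
clock: 52.35
tool_pos: [0.5673, -0.154, 0.1654]
tcp_rot: [-180.0, 0.0, -139.6]
wrist_force: [-0.3, -0.2, -0.6]
finger_gap: 0.672
grip_force: 30.0
```

```bash
python3 -c "
from p import *
mplan((.5668,-.1538,.1649,220))"
```

```text
t 52.35 pos [ 0.5673 -0.154   0.1654] rot [-1.8000e+02  1.0000e-02 -1.3959e+02] cmd [0.5672880513816635, -0.15401937309874486, 0.1654193696725317, -139.59208290162402] 
F [-0.3 -0.2 -0.6] gap 59.1 grip 30.0 q [ 42.  54. -60.  99.  53.  60.  93.]
[0.0005, 0.001, 0.001] [0.0, 0.0, 0.0045] rows from start 1
```

>>> send_rows(
  translation=[
    [0,0,0.0015],
    [0,0,0.0015],
    [0,0,0.0015],
    [0,0,0.0015],
    [0,0,0.0015],
    [0,0,-0.04],
    [0,0,-0.1],
    [-0.04,0.04,-0.1],
    [-0.08,0.08,-0.1],
    [-0.12,0.12,-0.1],
  ],
  delta_rot=[
    [0,0,0],
    [0,0,0],
    [0,0,0],
    [0,0,0],
    [0,0,0],
    [0,0,0],
    [0,0,0.1],
    [0,0,0.21],
    [0,0,0.32],
    [0,0,0.43],
  ],
  hand=[1,1,0,0,0,0,0,0,0,0],
)

```text
clock: 53.6
tool_pos: [0.5746, -0.0683, 0.2172]
tcp_rot: [180.0, 0.1, -178.6]
wrist_force: [-0.1, -0.1, 0.8]
finger_gap: 0.999
grip_force: 0.0
```

```bash
python3 -c "
from p import *
from h import *
mplan((.435,.2215,.15,130))
s=shot('scene','scene6');t=shot('top','top6')
o=np.zeros((600,800,3),np.uint8);crop(s,'b',205,120,255,170,8);crop(t,'c',275,165,325,215,8);crop(s,'d',295,215,345,265,4);crop(t,'e',170,217,220,267,4)
o[:400,:400]=cv2.imread('pics/b.png');o[:400,400:]=cv2.imread('pics/c.png');o[400:,:200]=cv2.imread('pics/d.png');o[400:,400:600]=cv2.imread('pics/e.png');cv2.imwrite('pics/v6.png',o)"
```

```text
t 53.6 pos [ 0.5746 -0.0683  0.2172] rot [ 1.7999e+02  1.2000e-01 -1.7862e+02] cmd [0.5745513154987865, -0.06828488131462838, 0.21718210916456532, -178.61763383752347] 
F [-0.1 -0.1  0.8] gap 87.9 grip 0.0 q [ 31.  46. -53.  98.  42.  58.  54.]
[0.265, 0.5861, 0.1344] [0.0, 0.0, 0.5709] rows from start 6
```

View pics/v6.png

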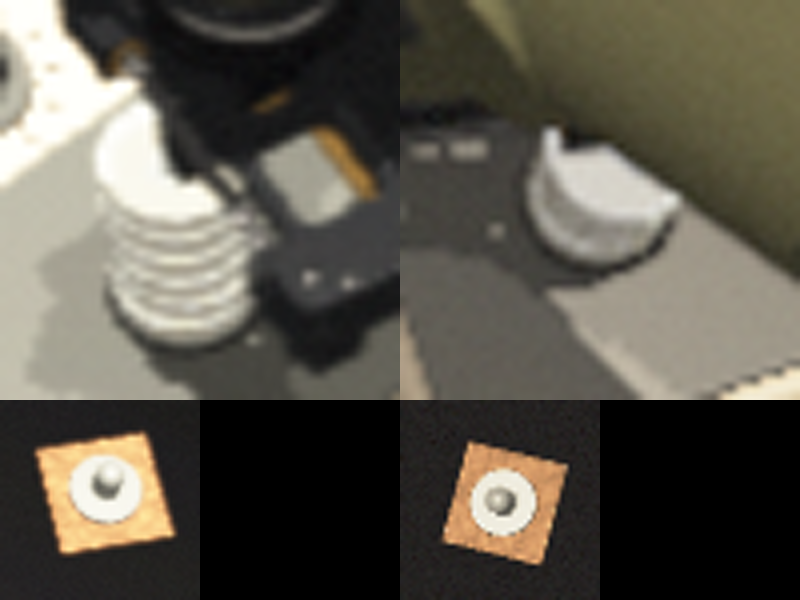

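>>> send_rows(
  translation=[
    [0.03,0.09,0.0],
    [0.07,0.19,0.02],
    [0.11,0.29,0.05],
    [0.155,0.39,0.08],
    [0.21,0.49,0.12],
    [0.265,0.586,0.1344],
    [0.265,0.586,0.1344],
    [0.265,0.586,0.18],
    [0.265,0.586,0.26],
    [0.265,0.586,0.32],
  ],
  delta_rot=[
    [0,0,0.1],
    [0,0,0.21],
    [0,0,0.32],
    [0,0,0.43],
    [0,0,0.53],
    [0,0,0.57],
    [0,0,0.57],
    [0,0,0.57],
    [0,0,0.57],
    [0,0,0.57],
  ],
  hand=[0,0,0,0,0,0,0,0,0,0],
)

```text
clock: 54.95
tool_pos: [0.4345, 0.218, 0.0548]
tcp_rot: [180.0, 0.1, 130.4]
wrist_force: [0.3, 0.3, -0.6]
finger_gap: 1.001
grip_force: 0.0
```

```bash
python3 -c "
from p import *
from h import *
a=load('top6');b=load('scene6')
print(tri([(a,(195.6,241.9)),(b,(320.9,236.9))]),at_z(a,(195.6,241.9),.014),at_z(b,(320.9,236.9),.014))
mplan((.4358,.2216,.021,130))"
```

```text
(array([0.43574695, 0.22092646, 0.01099106]), np.float64(0.0008571931968671749)) [0.43603769 0.21986156 0.014     ] [0.43627092 0.22243765 0.014     ]
t 54.95 pos [0.4345 0.218  0.0548] rot [1.7995e+02 7.0000e-02 1.3042e+02] cmd [0.4344614574301869, 0.2180230483153793, 0.05479870871108465, 130.42265151679803] 
F [ 0.3  0.3 -0.6] gap 88.1 grip 0.0 q [-21.  49. -19. 121.  51.  18. -43.]
[0.0037, 0.0067, 0.0676] [0.0, 0.0, 0.0047] rows from start 1
```

>>> send_rows(
  translation=[
    [0.003,0.005,0.03],
    [0.003,0.005,0.06],
    [0.003,0.005,0.068],
    [0.003,0.005,0.068],
  ],
  delta_rot=[
    [0,0,0],
    [0,0,0],
    [0,0,0],
    [0,0,0],
  ],
  hand=[0,0,0,0],
)

```text
clock: 55.45
tool_pos: [0.4346, 0.2216, 0.0217]
tcp_rot: [180.0, 0.0, 130.4]
wrist_force: [0.2, 0.7, 0.7]
finger_gap: 1.004
grip_force: 0.0
```

>>> send_rows(
  translation=[
    [0,0,0],
    [0,0,0],
    [0,0,0],
    [0,0,0],
    [0,0,0],
    [0,0,0],
    [0,0,0],
    [0,0,0],
    [0,0,0],
  ],
  delta_rot=[
    [0,0,0],
    [0,0,0],
    [0,0,0],
    [0,0,0],
    [0,0,0],
    [0,0,0],
    [0,0,0],
    [0,0,0],
    [0,0,0],
  ],
  hand=[1,1,1,1,1,1,1,1,1],
)

```text
clock: 56.58
tool_pos: [0.4339, 0.2223, 0.0214]
tcp_rot: [180.0, 0.0, 130.4]
wrist_force: [0.2, 0.6, 0.1]
finger_gap: 0.238
grip_force: 30.0
```

```bash
python3 -c "
from p import *
mplan((.4358,.2216,.23,130),(.567,-.1540,.23,130))"
```

```text
t 56.58 pos [0.4339 0.2223 0.0214] rot [1.7998e+02 1.0000e-02 1.3041e+02] cmd [0.43391703217925437, 0.2222999310263898, 0.021409179181322586, 130.41207573601596] 
F [0.2 0.6 0.1] gap 20.9 grip 30.0 q [-25.  53. -13. 121.  55.  13. -47.]
[-0.0035, 0.002, -0.4172] [0.0, 0.0, 0.0046] rows from start 4
[-0.7456, -0.2852, -0.4172] [0.0, 0.0, 0.0046] rows from start 8
```

>>> send_rows(
  translation=[
    [0,0,-0.06],
    [0,0,-0.16],
    [0,0,-0.26],
    [0,0,-0.36],
    [-0.05,-0.02,-0.417],
    [-0.13,-0.05,-0.417],
    [-0.22,-0.085,-0.417],
    [-0.31,-0.12,-0.417],
    [-0.4,-0.154,-0.417],
    [-0.48,-0.184,-0.417],
  ],
  delta_rot=[
    [0,0,0],
    [0,0,0],
    [0,0,0],
    [0,0,0],
    [0,0,0],
    [0,0,0],
    [0,0,0],
    [0,0,0],
    [0,0,0],
    [0,0,0],
  ],
  hand=[1,1,1,1,1,1,1,1,1,1],
)

```text
clock: 57.82
tool_pos: [0.5188, -0.0226, 0.2294]
tcp_rot: [-179.9, -0.0, 130.3]
wrist_force: [0.2, -0.3, -2.8]
finger_gap: 0.241
grip_force: 30.0
```

>>> send_rows(
  translation=[
    [-0.09,-0.035,0],
    [-0.17,-0.066,0],
    [-0.23,-0.089,0],
    [-0.262,-0.101,0],
    [-0.262,-0.101,0],
    [-0.262,-0.101,0.02],
    [-0.262,-0.101,0.04],
    [-0.262,-0.101,0.04],
    [-0.262,-0.101,0.04],
  ],
  delta_rot=[
    [0,0,0],
    [0,0,0],
    [0,0,0],
    [0,0,0],
    [0,0,0],
    [0,0,0],
    [0,0,0],
    [0,0,0],
    [0,0,0],
  ],
  hand=[1,1,1,1,1,1,1,1,1],
)

```text
clock: 58.95
tool_pos: [0.5658, -0.1522, 0.21]
tcp_rot: [180.0, -0.0, 130.5]
wrist_force: [0.6, 0.4, -2.0]
finger_gap: 0.238
grip_force: 30.0
```

```bash
python3 -c "
from p import *
from h import *
mplan((.566,-.1528,.1904,130.4))
s=shot('scene','scene7');t=shot('top','top7')
o=np.zeros((600,800,3),np.uint8);crop(s,'b',195,110,255,180,8);crop(t,'c',270,145,320,215,8)
o[:560,:480]=cv2.imread('pics/b.png');o[:560,480:]=cv2.imread('pics/c.png')[:,:320];cv2.imwrite('pics/v7.png',o)"
```

```text
t 58.95 pos [ 0.5658 -0.1522  0.21  ] rot [180.    -0.   130.45] cmd [0.565800696490561, -0.1521980861941449, 0.20996319863460822, 130.45016708214428] 
F [ 0.6  0.4 -2. ] gap 21.0 grip 30.0 q [ 33.  43. -41.  98.  34.  53.  19.]
[-0.0012, -0.0005, 0.0391] [0.0, 0.0, 0.0006] rows from start 1
```

View pics/v7.png

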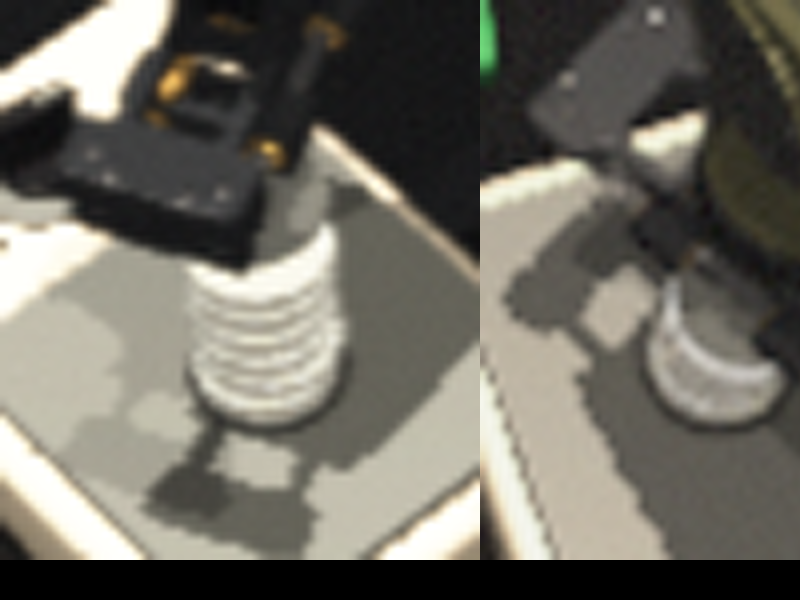

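>>> send_rows(
  translation=[
    [-0.0005,0,0.02],
    [-0.0005,0,0.034],
    [-0.0005,0,0.0395],
    [-0.0005,0,0.0395],
    [-0.0005,0,0.0395],
  ],
  delta_rot=[
    [0,0,0],
    [0,0,0],
    [0,0,0],
    [0,0,0],
    [0,0,0],
  ],
  hand=[1,1,1,1,1],
)

```text
clock: 59.68
tool_pos: [0.5657, -0.1531, 0.1905]
tcp_rot: [-180.0, 0.0, 130.4]
wrist_force: [-3.0, -0.6, 3.5]
finger_gap: 0.238
grip_force: 30.0
```

```bash
python3 -c "
from p import *
mplan((.566,-.1528,.1904,130.4))"
```

```text
t 59.67 pos [ 0.5657 -0.1531  0.1905] rot [-1.7996e+02  2.0000e-02  1.3040e+02] cmd [0.5656887343054187, -0.15305108647173712, 0.19050005307528176, 130.39825430522143] 
F [-3.  -0.6  3.5] gap 20.9 grip 30.0 q [ 33.  45. -40.  99.  36.  50.  18.]
[-0.0, 0.0008, 0.0002] [0.0, 0.0, 0.0] rows from start 1
```

>>> send_rows(
  translation=[
    [0,0,-0.0006],
    [0,0,-0.0006],
    [0,0,-0.0006],
    [0,0,-0.0006],
    [0,0,-0.0006],
    [0,0,-0.0006],
    [0,0,-0.0006],
    [0,0,-0.04],
    [0,0,-0.1],
    [0,0,-0.16],
  ],
  delta_rot=[
    [0,0,0],
    [0,0,0],
    [0,0,0],
    [0,0,0],
    [0,0,0],
    [0,0,0],
    [0,0,0],
    [0,0,0],
    [0,0,0],
    [0,0,0],
  ],
  hand=[1,0,0,0,0,0,0,0,0,0],
)

```text
clock: 60.92
tool_pos: [0.5658, -0.1528, 0.271]
tcp_rot: [-180.0, -0.0, 130.4]
wrist_force: [-0.5, 0.3, -0.3]
finger_gap: 1.001
grip_force: 0.0
```

```bash
python3 -c "
from p import *
from h import *
mplan((.5998,-.3055,.27,100),(.5998,-.3055,.14,100))
t=load('top0');s=load('scene0')
o=np.zeros((400,800,3),np.uint8);crop(t,'a',328,160,358,190,13.333);crop(s,'b',184,113,214,143,13.333)
o[:,:400]=cv2.resize(cv2.imread('pics/a.png'),(400,400));o[:,400:]=cv2.resize(cv2.imread('pics/b.png'),(400,400));cv2.imwrite('pics/v8.png',o)"
```

```text
t 60.92 pos [ 0.5658 -0.1528  0.271 ] rot [-1.7999e+02 -1.0000e-02  1.3042e+02] cmd [0.565783009767982, -0.15280161436770653, 0.27099449672785536, 130.4164390284585] 
F [-0.5  0.3 -0.3] gap 88.1 grip 0.0 q [ 35.  39. -44.  93.  30.  60.  22.]
[-0.2766, -0.1462, 0.002] [0.0, 0.0, 0.338] rows from start 3
[-0.2766, -0.1462, 0.262] [0.0, 0.0, 0.338] rows from start 4
```

View pics/v8.png

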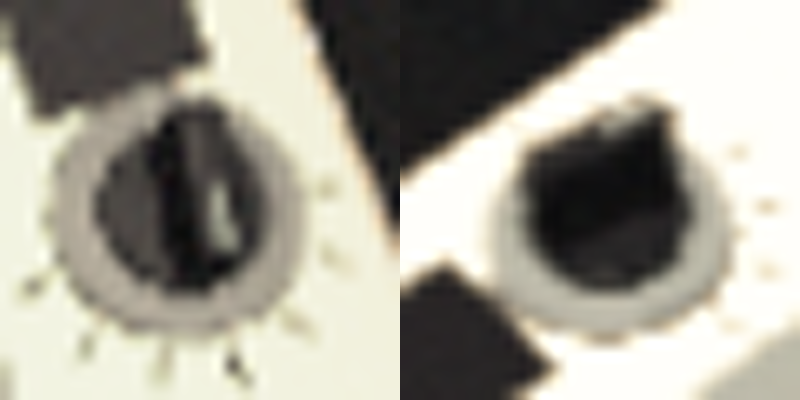

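```bash
python3 -c "
from h import *
t=load('top0')
f=lambda u:at_z(t,(np.array(u)+.5)/13.333-.5+[328,160],.114)
for a,b in (((205,105),(228,252)),((185,110),(210,255)),((225,110),(246,250))):
  A,B=f(a),f(b);print(A,B,np.degrees(np.arctan2(*(A-B)[1::-1])),np.linalg.norm(A-B),(A+B)/2)
print(proj(t,[.5998,-.3055,.114]),proj(t,[.5998,-.3055,.084]))
"
```

```text
[ 0.617633   -0.30651668  0.114     ] [ 0.57930303 -0.30609371  0.114     ] -0.6322345994892185 0.03833230608701898 [ 0.59846801 -0.3063052   0.114     ]
[ 0.6169087  -0.30122944  0.114     ] [ 0.57905266 -0.30142779  0.114     ] 0.300198425318151 0.03785655488199197 [ 0.59798068 -0.30132861  0.114     ]
[ 0.61577812 -0.31137938  0.114     ] [ 0.57929886 -0.31072165  0.114     ] -1.0329443379914693 0.036485191603475166 [ 0.59753849 -0.31105052  0.114     ]
[[343.47679907 172.55120695]] [[341.57693473 174.78316872]]
```

```bash
python3 -c "
from h import *
from p import *
t=load('top0');s=load('scene0')
print(tri([(t,(407.8,220.3)),(s,(222.9,62.3))]), at_z(t,(390,228),0), at_z(s,(352/1.5625,150/1.5625),0))
mplan((.598,-.3058,.27,180),(.598,-.3058,.15,180))"
```

```text
(array([ 0.41080174, -0.47867756,  0.15391216]), np.float64(0.00027644153642454605)) [ 0.40526386 -0.47128943  0.        ] [ 0.41923342 -0.4603358   0.        ]
t 60.92 pos [ 0.5658 -0.1528  0.271 ] rot [-1.7999e+02 -1.0000e-02  1.3042e+02] cmd [0.565783009767982, -0.15280161436770653, 0.27099449672785536, 130.4164390284585] 
F [-0.5  0.3 -0.3] gap 88.1 grip 0.0 q [ 35.  39. -44.  93.  30.  60.  22.]
[-0.2747, -0.1493, 0.002] [0.0, 0.0, -0.5509] rows from start 5
[-0.2747, -0.1493, 0.242] [0.0, 0.0, -0.5509] rows from start 5
```

>>> send_rows(
  translation=[
    [-0.05,-0.027,0],
    [-0.12,-0.065,0],
    [-0.2,-0.107,0],
    [-0.2765,-0.148,0],
    [-0.2765,-0.148,0],
    [-0.2765,-0.148,0.02],
    [-0.2765,-0.148,0.1],
    [-0.2765,-0.148,0.2],
    [-0.2765,-0.148,0.24],
    [-0.2765,-0.148,0.24],
  ],
  delta_rot=[
    [0,0,-0.1],
    [0,0,-0.21],
    [0,0,-0.32],
    [0,0,-0.43],
    [0,0,-0.52],
    [0,0,-0.551],
    [0,0,-0.551],
    [0,0,-0.551],
    [0,0,-0.551],
    [0,0,-0.551],
  ],
  hand=[0,0,0,0,0,0,0,0,0,0],
)

```text
clock: 62.18
tool_pos: [0.5987, -0.3054, 0.1493]
tcp_rot: [179.9, -0.1, -180.0]
wrist_force: [-1.0, 0.0, 1.0]
finger_gap: 1.0
grip_force: 0.0
```

```bash
python3 -c "
from h import *
from p import *
mplan((.5993,-.3058,.092,180))
t=shot('top','top9');s=shot('scene','scene9')
o=np.zeros((600,800,3),np.uint8);crop(t,'a',268,150,318,225,8);crop(s,'b',185,105,255,180,8)
o[:600,:400]=cv2.imread('pics/a.png')[:600];o[:,400:]=cv2.imread('pics/b.png')[:600,160:560];cv2.imwrite('pics/v9.png',o)"
```

```text
t 62.17 pos [ 0.5987 -0.3054  0.1493] rot [ 1.7995e+02 -1.1000e-01 -1.7997e+02] cmd [0.5986683113762465, -0.3054425124076902, 0.14925074540145916, -179.9705809826185] 
F [-1.  0.  1.] gap 88.0 grip 0.0 q [ 47.  57. -51.  84.  48.  62.  76.]
[-0.0013, -0.0007, 0.1145] [0.0, 0.0, 0.0003] rows from start 1
```

View pics/v9.png

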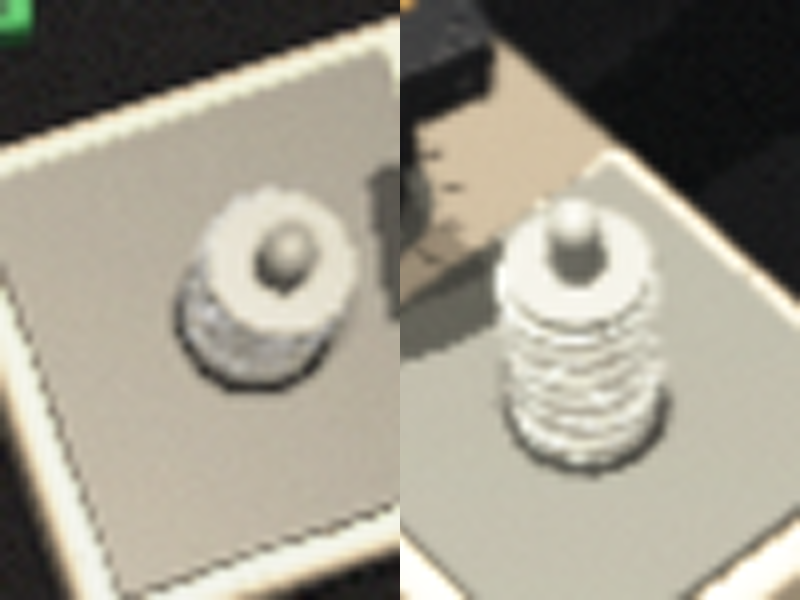

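>>> send_rows(
  translation=[
    [-0.001,0,0.04],
    [-0.001,0,0.09],
    [-0.001,0,0.112],
    [-0.001,0,0.112],
  ],
  delta_rot=[
    [0,0,0],
    [0,0,0],
    [0,0,0],
    [0,0,0],
  ],
  hand=[0,0,0,0],
)

```text
clock: 62.78
tool_pos: [0.5989, -0.3059, 0.0926]
tcp_rot: [180.0, -0.1, -180.0]
wrist_force: [0.8, -1.7, 0.9]
finger_gap: 0.999
grip_force: 0.0
```

>>> send_rows(
  translation=[
    [0,0,0],
    [0,0,0],
    [0,0,0],
    [0,0,0],
    [0,0,0],
    [0,0,0],
    [0,0,0],
    [0,0,0],
    [0,0,0],
    [0,0,0],
  ],
  delta_rot=[
    [0,0,0],
    [0,0,0],
    [0,0,0],
    [0,0,0],
    [0,0,0],
    [0,0,0],
    [0,0,0],
    [0,0,0],
    [0,0,0],
    [0,0,0],
  ],
  hand=[1,1,1,1,1,1,1,1,1,1],
)

```text
clock: 64.03
tool_pos: [0.5997, -0.3058, 0.0943]
tcp_rot: [180.0, 0.0, -180.0]
wrist_force: [-0.5, 1.1, -0.1]
finger_gap: 0.153
grip_force: 30.0
```

```bash
python3 -c "
from p import *
mplan((.5993,-.3058,.092,100))"
```

```text
t 64.03 pos [ 0.5997 -0.3058  0.0943] rot [ 1.7998e+02  1.0000e-02 -1.7998e+02] cmd [0.5997429724342691, -0.3057523968687615, 0.09425694187354403, -179.98409762047626] 
F [-0.5  1.1 -0.1] gap 13.5 grip 30.0 q [ 46.  61. -49.  86.  51.  58.  74.]
[0.0009, -0.0001, 0.0045] [0.0, 0.0, 0.8891] rows from start 8
```

Gripped on the bar (13.5 mm). Turn it clockwise gently by about 80°.

>>> send_rows(
  translation=[
    [0,0,0],
    [0,0,0],
    [0,0,0],
    [0,0,0],
    [0,0,0],
  ],
  delta_rot=[
    [0,0,0.05],
    [0,0,0.12],
    [0,0,0.2],
    [0,0,0.28],
    [0,0,0.36],
  ],
  hand=[1,1,1,1,1],
)

```text
clock: 64.65
tool_pos: [0.5997, -0.3058, 0.0942]
tcp_rot: [180.0, -0.0, 147.4]
wrist_force: [0.0, 1.2, 0.3]
finger_gap: 0.154
grip_force: 30.0
```

>>> send_rows(
  translation=[
    [0,0,0],
    [0,0,0],
    [0,0,0],
    [0,0,0],
    [0,0,0],
    [0,0,0],
    [0,0,0],
    [0,0,0],
  ],
  delta_rot=[
    [0,0,0.08],
    [0,0,0.16],
    [0,0,0.25],
    [0,0,0.34],
    [0,0,0.43],
    [0,0,0.51],
    [0,0,0.54],
    [0,0,0.54],
  ],
  hand=[1,1,1,1,1,1,1,1],
)

```text
clock: 65.65
tool_pos: [0.5997, -0.3058, 0.0942]
tcp_rot: [-180.0, -0.0, 99.0]
wrist_force: [-0.7, 1.0, -0.1]
finger_gap: 0.154
grip_force: 30.0
```

```bash
python3 -c "
from p import *
st()"
```

```text
t 65.65 pos [ 0.5997 -0.3058  0.0942] rot [-1.7999e+02 -1.0000e-02  9.9040e+01] cmd [0.5993, -0.3058, 0.092, 100.0] 
F [-0.7  1.  -0.1] gap 13.6 grip 30.0 q [ 39.  56. -31.  86.  35.  48.   4.]
```

>>> send_rows(
  translation=[
    [0,0,0],
    [0,0,0],
    [0,0,0],
    [0,0,0],
    [0,0,-0.06],
    [0,0,-0.16],
    [0,0,-0.26],
    [0,0,-0.36],
    [0,0,-0.4],
    [0,0,-0.4],
  ],
  delta_rot=[
    [0,0,0],
    [0,0,0],
    [0,0,0],
    [0,0,0],
    [0,0,0],
    [0,0,0],
    [0,0,0],
    [0,0,0],
    [0,0,0],
    [0,0,0],
  ],
  hand=[0,0,0,0,0,0,0,0,0,0],
)

```text
clock: 66.9
tool_pos: [0.6006, -0.3062, 0.2961]
tcp_rot: [179.8, 0.1, 99.0]
wrist_force: [0.9, 0.6, -0.4]
finger_gap: 1.007
grip_force: 0.0
```

```bash
python3 -c "
from p import *
mplan((.42,-.42,.3,99))"
```

```text
t 66.9 pos [ 0.6006 -0.3062  0.2961] rot [1.7981e+02 1.2000e-01 9.8990e+01] cmd [0.6005976601974595, -0.30621090238873483, 0.2960826560869675, 98.9871907874172] 
F [ 0.9  0.6 -0.4] gap 88.6 grip 0.0 q [ 41.  44. -37.  75.  26.  69.  12.]
[-0.1684, -0.3923, -0.0078] [0.0, 0.0, -0.0001] rows from start 4
```

>>> send_rows(
  translation=[
    [-0.04,-0.1,0],
    [-0.08,-0.2,0],
    [-0.13,-0.3,0],
    [-0.168,-0.392,0],
    [-0.168,-0.392,0],
    [-0.168,-0.392,0],
  ],
  delta_rot=[
    [0,0,0],
    [0,0,0],
    [0,0,0],
    [0,0,0],
    [0,0,0],
    [0,0,0],
  ],
  hand=[0,0,0,0,0,0],
)

```text
clock: 67.65
tool_pos: [0.4193, -0.4189, 0.2932]
tcp_rot: [-180.0, -0.1, 99.0]
wrist_force: [0.0, 0.7, 1.0]
finger_gap: 0.998
grip_force: 0.0
```

```bash
python3 -c "
from h import *
t=shot('top','top10')
o=np.zeros((600,800,3),np.uint8);o[:]=cv2.resize(t['color'][110:275,140:360,::-1],(800,600),interpolation=cv2.INTER_CUBIC);cv2.imwrite('pics/v10.png',o)"
```

```text
(no output)
```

View pics/v10.png

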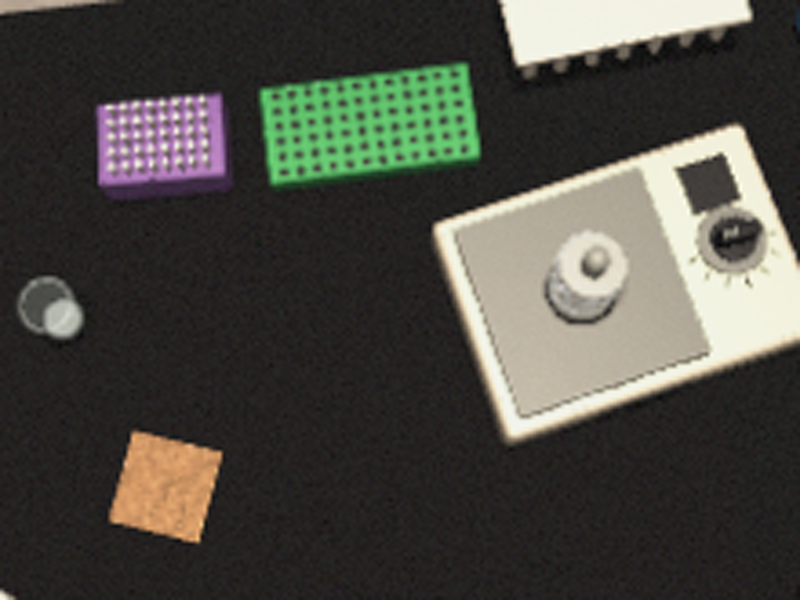

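The picture shows all dishes in one pile under the weight at (588,275). The dial bar is turned at (735,235), the pad is empty, and the other things on the bench haven't moved.

```bash
python3 -c "
from bench import *
print(job_done())"
```

```text
the job is handed in; nothing more can be done
None
```

The job is done and handed in: all six dishes are in one straight pile on the platform mark with the weight on top, and the dial was turned about 81° clockwise from where it started; the last picture shows the other things in view unmoved (the pipette, marker and wash bottle were outside it).

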